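# Take a rinsing basket off its safety drip hook and set it in the drying tray

## Task

Take the blue-handled rinsing basket off its safety hook, never touching the stand with your hand: take its weight, push it gently towards the post until its upper crossbar has pressed the sprung brass keeper right back, and keep it pressed while you lift the lower crossbar past the keeper and out over the hook's tip. Then set the basket down gently, flat and upright, in the white drying tray with both brass knobs still in it, and let go. Do not force anything, and leave the bottle, vial and tub beside it where they are.

Things in the scene. Friction and masses are not known exactly. Their poses are not given: they have to be found in the camera images.
- drip_stand: Grey drip stand fixed to the table. Origin on the table under its upright steel post (14 mm thick, 224 mm high); -x points from the post to the open side of the hook, z up. Base plate 10 mm thick, x -168 to +32, y +-65 mm. A safety hook at y = 0 is carried by a level arm at height 192 mm. Basket and stand may press on each other with at most 12 N; the robot must not touch the stand.
- clamp (a point): Centre of the arm's clamp on the post, 192 mm above the stand's origin. The arm was clamped by eye: the hook's reach is not measured and differs each time. Hook: 14 mm dark round bar, J-shaped. Front face of its rear upright 51 to 69 mm in front of the post axis; from there a flat floor (height 142 mm) runs 47 mm forward to the tip (top at 177 mm). Rear upright's top at 233 mm.
- post_top (a point): Top of the post, 224 mm above the stand's origin. The brass keeper in the hook: flap 18 wide, 3 thick, 75 mm long, hinged at height 229 mm, 2 mm in front of the rear upright; a spring holds its lower end against the inside of the tip. It swings only inwards, 0.63 rad, to a dead stop: hanging vertical, front face 3.5 mm in front of the upright, lower end 12 mm above the hook floor.
- press_bar (a point): Middle of the basket's upper crossbar, 6 mm round, along y, 172 mm above the underside, basket x = +1 mm; 22 mm below the keeper's hinge, in front of the keeper. Pushing it towards the post opens the keeper: 1 to 2 N of spring up to the dead stop, then the force climbs steeply. Held on the stop at 5 to 8 N while lifting (3 N are spring after 10 mm of lift), the lower bar clears the keeper by 1 mm.
- hang_bar (a point): Middle of the basket's lower crossbar, 6 mm round, along y, 110 mm above the underside, basket x = 0. It lies on the hook floor 25 to 44 mm in front of the rear upright. Take its weight first (1 to 4 mm off the floor), else friction hides the keeper's force. It passes the keeper only if that is on its stop; after 16 mm of lift it is past and holds the keeper open itself; after 40 mm it is above the tip and can go out forwards (-x of the stand).
- rinse_basket: Steel wire basket, 76 (x) x 96 (y) x 45 mm high, 0.2 to 0.4 kg, its x along the stand's x. Origin at the centre of its underside (35 mm above the table while hanging), z up. Bail: two upright 6 mm rods at y +-22 mm (spread to +-50 mm below z 94 mm), two crossbars between them, blue grip on top. It carries two brass knobs.
- grip (a point): Centre of the blue moulded grip, a block 16 (x) x 60 (y) x 36 (z) mm, 232 mm above the basket's underside, basket x = 0. Its faces are flat.
- drying_tray: White plastic drying tray, 160 (x) x 150 (y) x 22 mm high, walls and floor 4 mm, fixed to the table, open on top. Origin at the centre of its underside.
- drawer_knob_1: Brass drawer knob standing in the basket, 26 mm across, 29 mm high; origin at the centre of its foot.
- drawer_knob_2: A second brass drawer knob, the same, in the basket.
- amber_bottle: Brown glass bottle with black cap, 70 x 69 x 142 mm; origin at the centre of its underside. Bystander.
- sample_vial: Clear sample vial with black screw cap, 47 mm across, 124 mm high; origin at the centre of its underside. Bystander.
- grey_tub: Grey tub with snap lid, 70 mm across, 80 mm high; origin at the centre of its underside. Bystander.

How it is judged:
By the outcome, as a careful person would: the job done as asked, in the order asked, and still so for the second after the job is handed in, with the robot touching nothing.
It also fails if it takes over 64 s, if anything falls off the work surface, if the arm or the gripper's body presses on something with over 40 N, if the wrist force passes 120 N, or if a joint passes its speed limit or range.

## Robot

A 7-joint arm with a two-finger parallel gripper is mounted at the origin on a cart in front of the work surface, level with it; the furniture and walls round the work are solid. World frame = base frame: x ahead of the robot, y to its left, z up, the work surface at z = 0. Lengths are in m, angles in rad, forces in N, time in s.
With the tool pointing down it reaches from about 0.4 to 0.875 m from the base axis. Payload 19.3 kg.
Tool frame: the origin (TCP) lies at the very end of the fingers, on their centre line; the grasp point (between the pads) lies 19 mm behind it; z points along the fingers, y is the direction in which the jaws open and shut (so a half turn about z gives the same grasp; the last joint's range is limited). The gripper opens to 85 mm and grips with 20 to 120 N. Pads are 22 mm wide; open, the fingers measure 114 mm over their backs; the gripper's body (76 mm by 85 mm) begins 54 mm behind the grasp point. The pads swing forward as they close: fully open they stand 13 mm farther back than shut.
Start: joints at [-1.183, 0.521, -0.036, 1.599, 0.021, 1.021, -0.113], TCP at [0.276, 0.561, 0.231] pointing down, gripper open.
Joint ranges: [-2.91, 2.91], [-0.3, 2.13], [-1.5, 1.42], [0.17, 2.43], [-1.26, 4.41], [0.16, 1.93], [-2.52, 2.52]. Speed limits (rad/s): [1.89, 1.89, 2.39, 2.39, 3.01, 3.01, 3.01].

## Interface

Orientations are given as [roll, pitch, yaw] about the fixed x, y, z axes, in that order (R = Rz(yaw) Ry(pitch) Rx(roll)).
In Python, from workcell import bot gives the robot as it stands. The module is installed in compiled form; this text tells all that it offers.
- The arm moves only by the shell command python3 -m inch 'ROWS' [FORCE]. ROWS is JSON, a list of rows, each an object of numbers: "dx", "dy", "dz": the shift along the tool's x, y, z in mm; "rx", "ry", "rz": the turn, a rotation vector about the tool's x, y, z in rad; "hand": the closure, from -1 (fully open) to 1 (shut), so that 0 is half open. In form: [{"dx": .., "dy": .., "dz": .., "rx": .., "ry": .., "rz": .., "hand": ..}, ...]. A call has 1 to 10 rows; each row shifts and turns the commanded pose from where the row before left it, along the tool's axes as they then stand; what a row does not reach is not made up. A row lasts 1/10 s, in which the tool goes at most 50 mm and 8.59 degrees, less where a joint would pass 70% of its speed; a pose out of reach is approached as far as the arm can. A call with a gripper value outside its range is refused whole. The fingers move at their own pace and stop on an object; FORCE is the grip in N (left out, the last holds). Time passes only in rows, so rows that do not move let the fingers close. It gives the time, the measured TCP pose, the force and the opening at its end, in the units of the state.
- bot.observe(): the state, without advancing time (a new reading comes with each control period).
- bot.grab_frame(name): name is "scene" or "side" or "wrist"; returns (picture, depth): 400x640x3 uint8, red, green, blue; 400x640 float32, m along the optical axis (not along the pixel's ray), 0 where there is no reading.
- bot.get_calibration(name): a dict with "vertical_fov" (degrees; the focal length in pixels is half the picture's height over the tangent of half this angle, whatever the lens; pixels are square), "cx", "cy" (the principal point, pixels), "origin" and "orientation" of the camera in the world. Camera axes: x right, y down, z forward; pixel columns grow to the right and rows downward; lengths in m; the calibration is good to about 2 mm. A picture is of the moment at which its call begins: read the wrist's pose just before it. get_calibration takes no time and is no camera call; for the wrist camera it gives the pose at the moment of the call.
- bot.job_done(): hands the job in, once; it reports no verdict.
Trained networks look in the newest picture that a camera, given by its name, has taken for a name from the list of things; names that differ only in an ending like _2 or _b are one class to them, and where a whole thing is asked for, a point or a joint stands for the part that bears it (a point fixed in the world has none). Each returns a list of dicts, best first, with "score" (0 to 1); they miss things now and then, are a little off and sometimes report something else, mostly with a low value. They report only what shows in the picture. A call takes as long as a camera call.
- bot.trace(camera, target): "region" (400x640 bool, what is visible of it) and "box" ([left, top, right, bottom] in pixels, round what is visible of it).
- bot.tip_of(camera, target): "centre" ([row, column] in pixels: a listed point, or the origin of a listed thing).
The state is a dict: "clock": time; "qpos": joint angles; "qd": joint speeds; "joint_efforts": joint torques, N m; "position": TCP position; "tool_rot": TCP orientation; "force": force on the tool from outside, world axes, zero at the start; "moment": the same for the moment, N m; "grip_width": finger opening in m.
Only numpy, scipy, OpenCV 4.12 (cv2) and the standard library are available. Lean on these libraries where they do the work, as an engineer would, in place of code of your own. Each camera call takes 0.05 s, during which the arm holds its last target.

## Working session

There is one attempt and no reset: what is moved stays moved. The work goes in short steps, Python scripts to look and compute and a shell command to move; the robot and the scene stay as the last step left them, time stands still between calls to the robot, and variables do not carry over. Pictures are saved under pics/ and viewed, and the job is handed in when it is done.

```bash
mkdir -p pics; ls; cat > h.py <<'E'
import numpy as np, cv2
from scipy.spatial.transform import Rotation as R
from workcell import bot
def cal(n):
    c=bot.get_calibration(n); f=200/np.tan(np.radians(c['vertical_fov'])/2)
    return c,f
def rot(o):
    o=np.array(o); return o if o.shape==(3,3) else R.from_euler('xyz',o).as_matrix()
def unproj(c,f,r,col,d):
    p=np.array([(col-c['cx'])/f*d,(r-c['cy'])/f*d,d]); return np.array(c['origin'])+rot(c['orientation'])@p
def proj(c,f,P):
    p=rot(c['orientation']).T@(np.array(P)-np.array(c['origin'])); return p[1]/p[2]*f+c['cy'],p[0]/p[2]*f+c['cx'],p[2]
def ray(c,f,r,col):
    return np.array(c['origin']),rot(c['orientation'])@np.array([(col-c['cx'])/f,(r-c['cy'])/f,1])
def atz(c,f,r,col,z):
    o,d=ray(c,f,r,col); return o+d*(z-o[2])/d[2]
def save(n,img): cv2.imwrite('pics/'+n,cv2.cvtColor(img,cv2.COLOR_RGB2BGR))
E
python3 - <<'E'
from h import *
s=bot.observe(); print({k:np.round(v,3).tolist() for k,v in s.items()})
for n in ['scene','side','wrist']:
    c,f=cal(n); print(n,c,f)
    p,d=bot.grab_frame(n); save(n+'0.png',p)
    np.save(n+'0.npy',d)
print(bot.observe()['clock'])
E
```

```text
pics
{'clock': 0.0, 'qpos': [-1.183, 0.522, -0.036, 1.6, 0.021, 1.021, -0.113], 'qd': [0.002, -0.0, 0.0, -0.0, 0.002, -0.001, 0.0], 'joint_efforts': [0.001, -92.712, 1.981, -36.993, 0.018, 0.008, 0.0], 'position': [0.276, 0.56, 0.231], 'tool_rot': [-3.14, 0.0, 2.684], 'force': [0.306, 0.168, 0.32], 'moment': [-0.003, 0.006, -0.005], 'grip_width': 0.085}
scene {'vertical_fov': 56.976469126950015, 'cx': 320.7664042807652, 'cy': 197.0856194443077, 'origin': array([ 0.15577273, -0.78816323,  0.75767878]), 'orientation': array([-2.19311697, -0.0188469 , -0.51835059])} 368.5346259627158
side {'vertical_fov': 46.02602461009548, 'cx': 318.22634599789546, 'cy': 207.49735936532574, 'origin': array([ 0.08363368, -0.96450517,  0.81904986]), 'orientation': array([-2.13625742, -0.0201021 , -0.51009099])} 470.8731195077556
wrist {'vertical_fov': 68.98284486379868, 'cx': 319.56629825561436, 'cy': 196.31139711291002, 'origin': array([0.20421159, 0.59577391, 0.37267898]), 'orientation': array([2.81859198e+00, 2.88555746e-04, 1.11371594e+00])} 291.09515482647157
0.15
```

View pics/scene0.png

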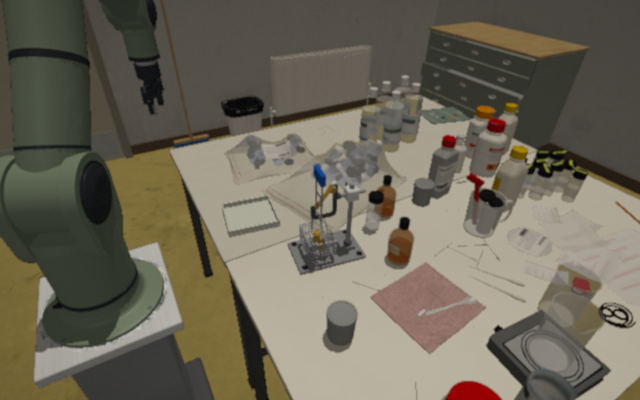

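View pics/side0.png

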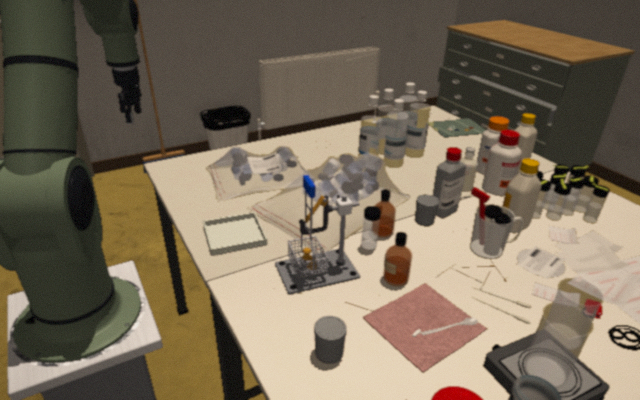

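```bash
python3 - <<'E'
from h import *
for n in ['scene','side']:
    c,f=cal(n); p,d=bot.grab_frame(n)
    for t in ['drip_stand','clamp','post_top','press_bar','hang_bar','rinse_basket','grip','drying_tray','drawer_knob_1','amber_bottle','sample_vial','grey_tub']:
        r=bot.tip_of(n,t)
        for q in r[:2]:
            rr,cc=q['centre']; i,j=int(round(rr)),int(round(cc))
            dd=np.median(d[max(i-1,0):i+2,max(j-1,0):j+2]) if 0<=i<400 and 0<=j<640 else 0
            print(n,t,round(q['score'],2),np.round([rr,cc],1),'d',round(float(dd),3),np.round(unproj(c,f,rr,cc,dd),3))
print(bot.observe()['clock'])
E
```

```text
scene drip_stand 0.67 [244.4 350.3] d 1.087 [ 0.641 -0.142  0.012]
scene drip_stand 0.24 [335.2 344.6] d 0.808 [ 0.451 -0.404  0.042]
scene post_top 0.58 [181.9 355.4] d 1.249 [0.786 0.055 0.074]
scene press_bar 0.67 [194.2 322.1] d 0.923 [ 0.541 -0.139  0.225]
scene hang_bar 0.84 [216.3 316.8] d 0.985 [ 0.538 -0.119  0.142]
scene hang_bar 0.42 [332. 342.] d 0.8 [ 0.445 -0.401  0.054]
scene rinse_basket 0.67 [245.5 319. ] d 1.025 [ 0.537 -0.137  0.051]
scene grip 0.7 [175. 322.] d 0.888 [ 0.539 -0.14   0.283]
scene drying_tray 0.94 [214.6 248.4] d 1.205 [0.431 0.144 0.004]
scene drawer_knob_1 0.65 [236.5 318.8] d 1.061 [ 0.557 -0.1    0.047]
scene drawer_knob_1 0.53 [249.2 320.4] d 1.028 [ 0.538 -0.143  0.041]
scene amber_bottle 0.85 [259.2 396.2] d 1.024 [ 0.712 -0.264  0.025]
scene amber_bottle 0.52 [213.6 312.8] d 0.974 [ 0.527 -0.118  0.154]
scene sample_vial 0.82 [228.5 371.7] d 1.156 [ 0.744 -0.109  0.007]
scene grey_tub 0.62 [331.7 340.8] d 0.8 [ 0.443 -0.4    0.055]
side drip_stand 0.77 [266.1 340.1] d 1.266 [ 0.63  -0.142  0.009]
side drip_stand 0.27 [204.7 309.1] d 1.385 [0
[... 235 characters left out ...]
.7 305.9] d 1.172 [ 0.517 -0.158  0.075]
side grip 0.88 [185.6 308.8] d 1.082 [ 0.533 -0.138  0.281]
side drying_tray 0.6 [238.5 236.3] d 1.375 [0.432 0.116 0.001]
side drawer_knob_1 0.64 [270.  308.4] d 1.25 [ 0.547 -0.116  0.009]
side drawer_knob_1 0.48 [264.9 336.2] d 1.27 [ 0.623 -0.133  0.009]
side amber_bottle 0.82 [278.8 397.1] d 1.2 [ 0.72  -0.271  0.027]
side amber_bottle 0.33 [194.  343.6] d 1.169 [ 0.64  -0.124  0.222]
side sample_vial 0.78 [245.3 368. ] d 1.335 [ 0.743 -0.108  0.017]
side sample_vial 0.46 [228.4 306.9] d 1.177 [ 0.542 -0.114  0.144]
side grey_tub 0.87 [351.8 328. ] d 0.982 [ 0.441 -0.399  0.039]
side grey_tub 0.41 [206.6 343.3] d 1.161 [ 0.627 -0.145  0.2  ]
1.45
```

```bash
python3 - <<'E'
from h import *
a=cv2.imread('pics/scene0.png')[150:280,210:410]; b=cv2.imread('pics/side0.png')[165:300,195:395]
cv2.imwrite('pics/crop_s.png',cv2.resize(a,None,fx=4,fy=4,interpolation=cv2.INTER_CUBIC))
cv2.imwrite('pics/crop_d.png',cv2.resize(b,None,fx=4,fy=4,interpolation=cv2.INTER_CUBIC))
E
```

```text
(no output)
```

View pics/crop_s.png

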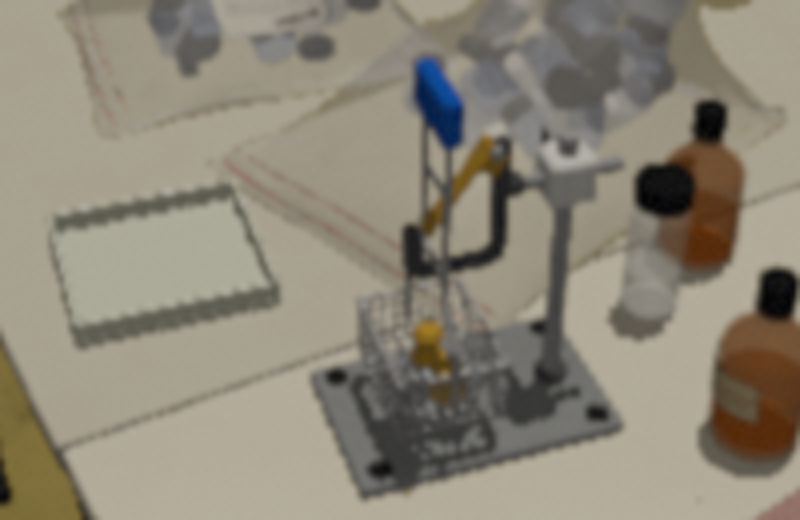

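View pics/crop_d.png

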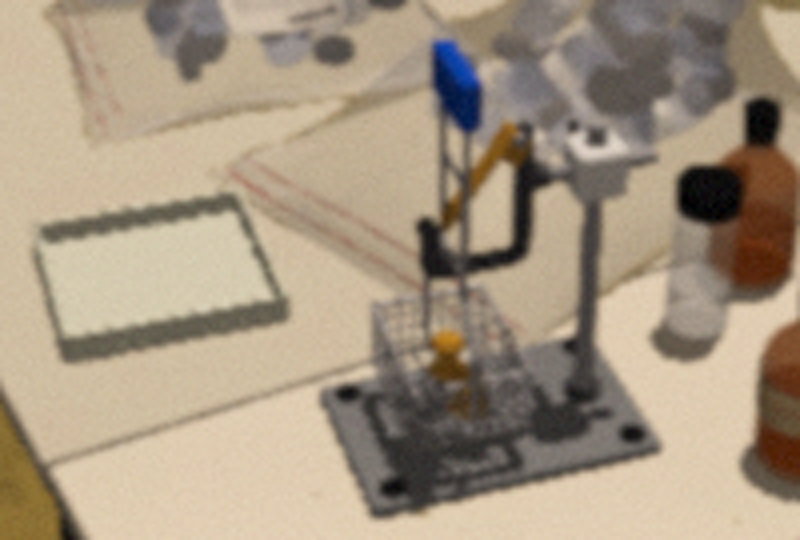

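```bash
python3 - <<'E'
from h import *
K={'scene':((210,150),[(314,376),(546,322),(621,424),(364,495)],[(50,228),(230,186),(278,290),(80,340)]),
'side':((195,165),[(323,394),(580,340),(661,448),(376,516)],[(36,238),(236,196),(287,303),(65,355)])}
for n in K:
    c,f=cal(n); o,cs,ts=K[n]
    P=np.array([atz(c,f,y/4+o[1],x/4+o[0],0.010) for x,y in cs]); print(n,'plate',P[:,:2].round(4).tolist())
    rc,sz,an=cv2.minAreaRect(P[:,:2].astype(np.float32)); print(rc,sz,an)
    e1=P[1]-P[0];e2=P[2]-P[3]; e3=P[0]-P[3]; e4=P[1]-P[2]
    for e in (e1,e2): print('x edge',np.linalg.norm(e),np.degrees(np.arctan2(e[1],e[0])))
    for e in (e3,e4): print('y edge',np.linalg.norm(e),np.degrees(np.arctan2(e[1],e[0]))-90)
    # tray top rim
    P=np.array([atz(c,f,y/4+o[1],x/4+o[0],0.022 if i<2 else 0.011) for i,(x,y) in enumerate(ts)])
    print('tray',P[:,:2].round(4).tolist())
    # depth cloud
    D=np.load(n+'0.npy'); v,u=np.mgrid[0:400,0:640]
    d=D; pts=np.stack([(u-c['cx'])/f*d,(v-c['cy'])/f*d,d],-1)@rot(c['orientation']).T+np.array(c['origin'])
    np.save(n+'_pts.npy',pts)
    img=cv2.imread('pics/%s0.png'%n); hsv=cv2.cvtColor(img,cv2.COLOR_BGR2HSV)
    m=(hsv[...,0]>105)&(hsv[...,0]<125)&(hsv[...,1]>150)&(pts[...,2]>.2)&(D>0)
    q=pts[m]; q=q[(abs(q[:,0]-.54)<.06)&(abs(q[:,1]+.13)<.08)]
    print('grip',len(q),q.mean(0),q.min(0),q.max(0)); 
    print(cv2.minAreaRect(q[:,:2].astype(np.float32)))
E
```

```text
scene plate [[0.4829, -0.0509], [0.6668, -0.0816], [0.6535, -0.2005], [0.4619, -0.1724]]
(0.5666127800941467, -0.1254563182592392) (0.12325701117515564, 0.19364014267921448) 81.66300964355469
x edge 0.18638129758146038 -9.467851841937424
x edge 0.1936401540176649 -8.336990159246799
y edge 0.12329897067482058 -9.831779686904753
y edge 0.1196481374371469 -6.383412067846763
tray [[0.3647, 0.1996], [0.5172, 0.1849], [0.5004, 0.051], [0.3448, 0.0681]]
grip 140 [ 0.53916972 -0.12735951  0.27595737] [ 0.53226424 -0.14669691  0.25686191] [ 0.55285662 -0.09398463  0.28526614]
((0.5417797565460205, -0.12049275636672974), (0.053882699459791183, 0.014093637466430664), 78.61271667480469)
side plate [[0.4814, -0.0526], [0.6659, -0.0825], [0.6526, -0.2055], [0.4603, -0.176]]
(0.5659269690513611, -0.12886136770248413) (0.12517757713794708, 0.1945774108171463) 81.27787780761719
x edge 0.18697379331179442 -9.20754307782621
x edge 0.19457741831509606 -8.722125035407668
y edge 0.12519566293100723 -9.696253700310763
y edge 0.12371503182605502 -6.182480927286377
tray [[0.3643, 0.1979], [0.5172, 0.1825], [0.5013, 0.0516], [0.3419, 0.0673]]
grip 153 [ 0.53899003 -0.12735274  0.27465187] [ 0.53204251 -0.1499074   0.25581739] [ 0.54946731 -0.09506516  0.28642751]
((0.542023241519928, -0.12287074327468872), (0.05540868267416954, 0.013388397172093391), 80.47044372558594)
```

```bash
python3 - <<'E'
from h import *
# point triangulation from both cams with earlier detections
def tri(px):
    A=np.zeros((3,3));b=np.zeros(3)
    for n,(r,c_) in px.items():
        c,f=cal(n); o,d=ray(c,f,r,c_); d/=np.linalg.norm(d); M=np.eye(3)-np.outer(d,d); A+=M;b+=M@o
    return np.linalg.solve(A,b)
for n,s,d,z in [('press',(194.2,322.1),(205.1,307.6),.207),('hang',(216.3,316.8),(228.9,308.7),.145),('grip',(175,322),(185.6,308.8),.267),('tray',(214.6,248.4),(238.5,236.3),0),('post',(244.4,350.3),(266.1,340.1),0),('bottle',(259.2,396.2),(278.8,397.1),0),('vial',(228.5,371.7),(245.3,368),0),('tub',(331.7,340.8),(351.8,328),0)]:
    print(n,[atz(*cal('scene'),*s,z).round(4),atz(*cal('side'),*d,z).round(4)])
E
```

```text
press [array([ 0.5546, -0.1169,  0.207 ]), array([ 0.5477, -0.1071,  0.207 ])]
hang [array([ 0.5363, -0.1231,  0.145 ]), array([ 0.5445, -0.1199,  0.145 ])]
grip [array([ 0.5522, -0.1179,  0.267 ]), array([ 0.5455, -0.1162,  0.267 ])]
tray [array([0.4327, 0.149 , 0.    ]), array([0.4329, 0.1168, 0.    ])]
post [array([ 0.649, -0.131,  0.   ]), array([ 0.636 , -0.1328,  0.    ])]
bottle [array([ 0.7309, -0.2459,  0.    ]), array([ 0.7417, -0.2477,  0.    ])]
vial [array([ 0.7492, -0.1021,  0.    ]), array([ 0.7566, -0.0904,  0.    ])]
tub [array([ 0.4651, -0.3693,  0.    ]), array([ 0.4593, -0.3707,  0.    ])]
```

```bash
python3 -m inch '[{"dx":-40,"dy":-4,"dz":-20,"rz":0.0665,"hand":-1},{"dx":-40,"dy":-4,"dz":-20,"rz":0.0665,"hand":-1},{"dx":-40,"dy":-4,"dz":-20,"rz":0.0665,"hand":-1},{"dx":-40,"dy":-4,"dz":-20,"rz":0.0665,"hand":-1},{"dx":-40,"dy":-5,"dz":-20,"rz":0.0665,"hand":-1},{"dx":-40,"dy":-5,"dz":-20,"rz":0.0665,"hand":-1},{"dx":-40,"dy":-5,"dz":-20,"rz":0.0665,"hand":-1},{"dx":-40,"dy":-5,"dz":-20,"rz":0.0665,"hand":-1},{"dx":-40,"dy":-5,"dz":-10,"rz":0.0665,"hand":-1},{"dx":-40,"dy":-5,"dz":-10,"rz":0.0665,"hand":-1}]'
python3 - <<'E'
from h import *
s=bot.observe();print(s['clock'],s['position'],s['tool_rot'],s['force'])
c,f=cal('wrist');p,d=bot.grab_frame('wrist');save('w1.png',p);np.save('w1.npy',d);np.save('w1c.npy',c,allow_pickle=True);print(c)
E
```

```text
1.45 [0.27626171 0.56062992 0.2312816 ] [-3.14157202e+00  3.39724761e-06  2.68373128e+00] [ 0.23842711  0.36427451 -0.433994  ]
{'vertical_fov': 68.98284486379868, 'cx': 319.56629825561436, 'cy': 196.31139711291002, 'origin': array([0.20427549, 0.59590483, 0.37318146]), 'orientation': array([ 2.81866205e+00, -6.86629111e-04,  1.11368833e+00])}schema error: expected keys dx, dy, dz, rx, ry, rz, hand
```

View pics/w1.png

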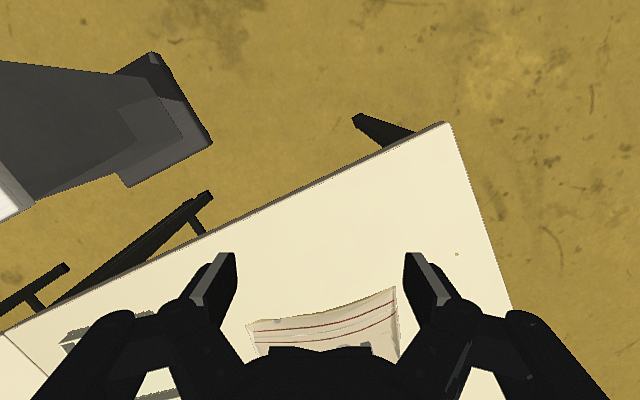

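The move was refused (all seven keys needed). The wrist picture shows the open fingers at the bottom (columns 220 and 415) over the table's edge. I'll repeat the move with every key.

```bash
python3 -m inch '[{"dx":-40,"dy":-4,"dz":-20,"rx":0,"ry":0,"rz":0.0665,"hand":-1},{"dx":-40,"dy":-4,"dz":-20,"rx":0,"ry":0,"rz":0.0665,"hand":-1},{"dx":-40,"dy":-4,"dz":-20,"rx":0,"ry":0,"rz":0.0665,"hand":-1},{"dx":-40,"dy":-4,"dz":-20,"rx":0,"ry":0,"rz":0.0665,"hand":-1},{"dx":-40,"dy":-5,"dz":-20,"rx":0,"ry":0,"rz":0.0665,"hand":-1},{"dx":-40,"dy":-5,"dz":-20,"rx":0,"ry":0,"rz":0.0665,"hand":-1},{"dx":-40,"dy":-5,"dz":-20,"rx":0,"ry":0,"rz":0.0665,"hand":-1},{"dx":-40,"dy":-5,"dz":-20,"rx":0,"ry":0,"rz":0.0665,"hand":-1},{"dx":-40,"dy":-5,"dz":-10,"rx":0,"ry":0,"rz":0.0665,"hand":-1},{"dx":-40,"dy":-5,"dz":-10,"rx":0,"ry":0,"rz":0.0665,"hand":-1}]'
python3 - <<'E'
from h import *
s=bot.observe();print(s['clock'],s['position'],s['tool_rot'],s['force'],s['qpos'])
c,f=cal('wrist');p,d=bot.grab_frame('wrist');save('w2.png',p);np.save('w2.npy',d);np.save('w2c.npy',c,allow_pickle=True);print(c)
E
```

```text
clock: 2.5
position: [0.5308, 0.2571, 0.412]
tool_rot: [3.141, -0.0, 2.016]
force: [0.4, 0.4, -1.0]
grip_width: 0.0851
2.5 [0.53077739 0.25706991 0.41199907] [ 3.14098870e+00 -9.24028212e-05  2.01596417e+00] [ 0.42477638  0.40587723 -0.96160095] [-0.71380962  0.33883283  0.2298487   1.43910446 -0.07739023  1.37189544
 -0.03616787]
{'vertical_fov': 68.98284486379868, 'cx': 319.56629825561436, 'cy': 196.31139711291002, 'origin': array([0.49677387, 0.32986922, 0.55389239]), 'orientation': array([ 2.81923868e+00, -1.27318966e-03,  4.45931314e-01])}
```

View pics/w2.png

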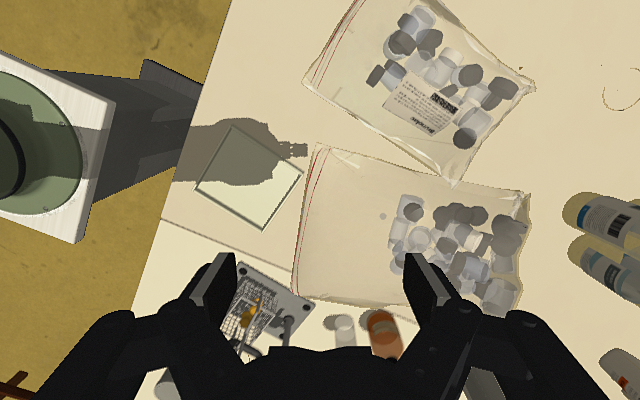

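```bash
cat > wtray.py <<'E'
from h import *
c=np.load('w2c.npy',allow_pickle=True).item(); f=291.0952
print([q['score'] for q in bot.tip_of('wrist','drying_tray')],[q['centre'] for q in bot.tip_of('wrist','drying_tray')])
r=bot.trace('wrist','drying_tray')[0]; m=r['region'].astype(np.uint8); print(r['score'],r['box'])
cn=max(cv2.findContours(m,0,2)[0],key=cv2.contourArea)
P=np.array([atz(c,f,p[0][1],p[0][0],.022)[:2] for p in cn]).astype(np.float32)
print('tray rim rect',cv2.minAreaRect(P))
for t in ['drip_stand','hang_bar','drawer_knob_1','clamp','post_top']:
    for q in bot.tip_of('wrist',t)[:2]: print(t,q['score'],q['centre'])
img=cv2.imread('pics/w2.png'); cv2.imwrite('pics/w2c.png',cv2.resize(img[110:370,150:400],None,fx=2.3,fy=2.3))
E
python3 wtray.py
```

```text
[0.64] [[180.0, 250.1]]
0.63 [195.5, 125.2, 303.0, 231.1]
tray rim rect ((0.43790674209594727, 0.14030930399894714), (0.15702497959136963, 0.1623375117778778), 80.79356384277344)
drip_stand 0.73 [314.6, 290.1]
hang_bar 0.89 [348.1, 235.8]
hang_bar 0.39 [178.7, 252.1]
drawer_knob_1 0.44 [313.1, 248.0]
drawer_knob_1 0.44 [301.5, 253.9]
```

View pics/w2c.png

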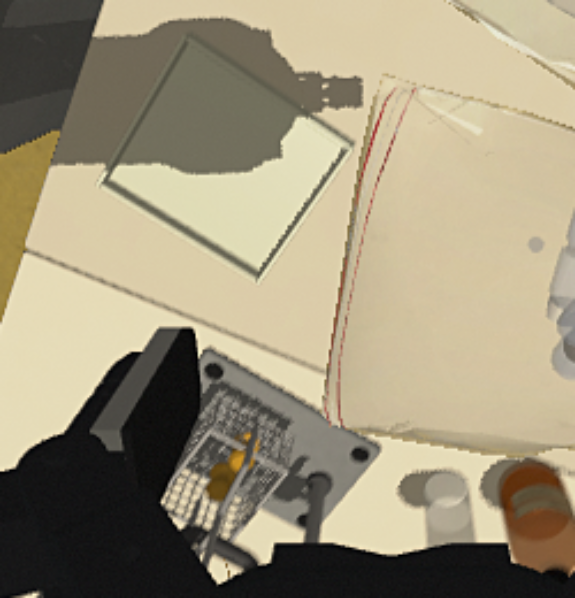

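```bash
python3 - <<'E'
from h import *
c=np.load('w2c.npy',allow_pickle=True).item(); f=291.0952
P=np.array([atz(c,f,y/2.3+110,x/2.3+150,.022) for x,y in [(187,36),(352,146),(257,280),(101,182)]])[:,:2]
print(P.round(4),P.mean(0)); 
for i in range(4):
    e=P[(i+1)%4]-P[i]; print(np.linalg.norm(e),np.degrees(np.arctan2(e[1],e[0])))
print('post base', atz(c,f,480/2.3+110,318/2.3+150,.02))
for x,y in [(207,350),(380,443)]: print('plate corner',atz(c,f,y/2.3+110,x/2.3+150,.01))
# scene-based tray rim corners at z=.022: fl, bl, br, fr top edges
for n,o,ts in [('scene',(210,150),[(50,226),(230,186),(276,288),(74,325)]),('side',(195,165),[(36,236),(236,196),(285,298),(62,340)])]:
    cc,ff=cal(n); Q=np.array([atz(cc,ff,y/4+o[1],x/4+o[0],.022) for x,y in ts])[:,:2]; print(n,Q.round(4).tolist(),Q.mean(0))
E
```

```text
[[0.3749 0.2219]
 [0.5265 0.1973]
 [0.5016 0.0522]
 [0.3512 0.0795]] [0.43856553 0.13771743]
0.1536085256062549 -9.204265688549638
0.1472074284636365 -99.75402678836628
0.15280755951822675 169.70010031290073
0.14427995981839037 80.5639967183053
post base [ 0.635927   -0.12289803  0.02      ]
plate corner [ 0.48660252 -0.0402101   0.01      ]
plate corner [ 0.67538487 -0.06477355  0.01      ]
scene [[0.3655, 0.2022], [0.5172, 0.1849], [0.495, 0.0416], [0.3435, 0.0739]] [0.43029388 0.12566379]
side [[0.3651, 0.2005], [0.5172, 0.1825], [0.4968, 0.0439], [0.3419, 0.0702]] [0.43024814 0.12426207]
```

```bash
python3 - <<'E'
from h import *
c=np.load('w2c.npy',allow_pickle=True).item(); f=291.0952
D=np.load('w2.npy')
for r,cc in [(180,250),(215,200),(240,240),(130,300),(120,220),(255,270),(150,200),(60,560),(60,270)]:
    print('w',(r,cc),unproj(c,f,r,cc,np.median(D[r-1:r+2,cc-1:cc+2])).round(4))
for n in ['scene','side']:
    P=np.load(n+'_pts.npy')
    for r,cc in [(215,250),(235,235),(260,260),(300,420),(330,300),(180,200),(220,550)]: print(n,(r,cc),np.median(P[r-1:r+2,cc-1:cc+2].reshape(-1,3),0).round(4))
E
```

```text
w (180, 250) [0.4394 0.1359 0.0032]
w (215, 200) [ 0.3733  0.0207 -0.0011]
w (240, 240) [ 0.4675  0.0023 -0.0015]
w (130, 300) [ 0.4881  0.265  -0.0008]
w (120, 220) [ 0.3474  0.2179 -0.0006]
w (255, 270) [ 0.5385 -0.0031 -0.0007]
w (150, 200) [ 0.3315  0.1488 -0.0006]
w (60, 560) [ 8.467e-01  5.686e-01 -7.000e-04]
w (60, 270) [ 0.3919  0.3512 -0.0013]
scene (215, 250) [0.4354 0.1408 0.0021]
scene (235, 235) [0.3605 0.0715 0.0013]
scene (260, 260) [ 0.3882 -0.0607 -0.001 ]
scene (300, 420) [ 0.6876 -0.392   0.0055]
scene (330, 300) [ 0.3836 -0.3188 -0.002 ]
scene (180, 200) [ 0.3487  0.4311 -0.0016]
scene (220, 550) [ 1.283  -0.3546  0.0084]
side (215, 250) [0.509  0.1978 0.0105]
side (235, 235) [0.4342 0.1293 0.0033]
side (260, 260) [ 0.454  -0.0052 -0.0012]
side (300, 420) [ 0.7384 -0.3437  0.0068]
side (330, 300) [ 4.346e-01 -2.856e-01  4.000e-04]
side (180, 200) [ 4.460e-01  5.083e-01 -2.000e-04]
side (220, 550) [ 1.3468e+00 -2.5030e-01 -6.0000e-04]
```

```bash
python3 - <<'E'
from h import *
c=np.load('w2c.npy',allow_pickle=True).item(); f=291.0952
T=np.array([0.53077739,0.25706991,0.41199907]); Rt=rot([3.14098870e+00,-9.24028212e-05,2.01596417e+00])
for v in [(0,0,0),(0,.0425,-.013),(0,-.0425,-.013),(.011,.0425,-.013),(-.011,.0425,-.013),(.011,-.0425,-.013),(-.011,-.0425,-.013)]:
    print(v,np.round(proj(c,f,T+Rt@np.array(v)),3))
D=np.load('w2.npy')
img=cv2.imread('pics/w2.png'); cv2.imwrite('pics/w2f.png',cv2.resize(img[230:400,180:460],None,fx=2.8,fy=2.8))
for r,cc in [(260,230),(270,225),(290,205),(260,408),(290,430)]: print(r,cc,D[r,cc])
E
```

```text
(0, 0, 0) [2.53163e+02 3.17928e+02 1.60000e-01]
(0, 0.0425, -0.013) [2.66053e+02 4.01545e+02 1.48000e-01]
(0, -0.0425, -0.013) [2.66003e+02 2.34030e+02 1.48000e-01]
(0.011, 0.0425, -0.013) [2.46686e+02 4.03543e+02 1.44000e-01]
(-0.011, 0.0425, -0.013) [2.84528e+02 3.99639e+02 1.51000e-01]
(0.011, -0.0425, -0.013) [2.46624e+02 2.31979e+02 1.44000e-01]
(-0.011, -0.0425, -0.013) [2.84487e+02 2.35986e+02 1.51000e-01]
260 230 0.13811591
270 225 0.13260353
290 205 0.11289327
260 408 0.1404514
290 430 0.11435562
```

View pics/w2f.png

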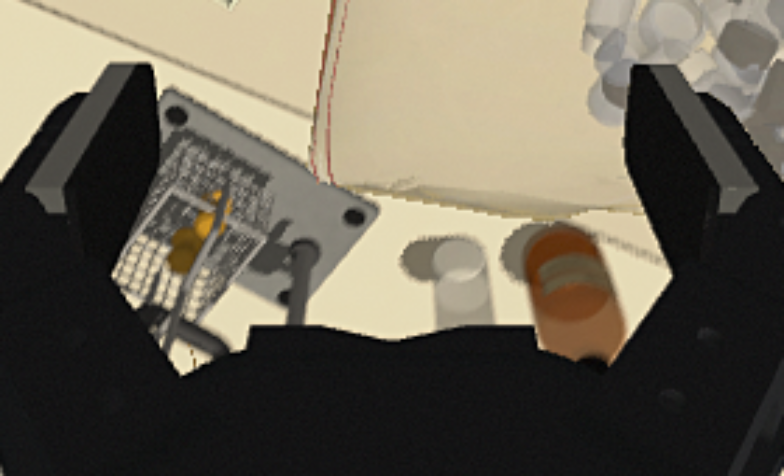

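```bash
python3 -m inch '[{"dx":-37,"dy":-5,"dz":4,"rx":0,"ry":0,"rz":0.06,"hand":-1},{"dx":-37,"dy":-5,"dz":4,"rx":0,"ry":0,"rz":0.06,"hand":-1},{"dx":-37,"dy":-5,"dz":4,"rx":0,"ry":0,"rz":0.06,"hand":-1},{"dx":-37,"dy":-5,"dz":4,"rx":0,"ry":0,"rz":0.06,"hand":-1},{"dx":-37,"dy":-5,"dz":4,"rx":0,"ry":0,"rz":0.06,"hand":-1},{"dx":-37,"dy":-5,"dz":4,"rx":0,"ry":0,"rz":0.06,"hand":-1},{"dx":-37,"dy":-5,"dz":4,"rx":0,"ry":0,"rz":0.06,"hand":-1},{"dx":-37,"dy":-5,"dz":4,"rx":0,"ry":0,"rz":0.06,"hand":-1},{"dx":-37,"dy":-5,"dz":4,"rx":0,"ry":0,"rz":0.06,"hand":-1},{"dx":-37,"dy":-5,"dz":4,"rx":0,"ry":0,"rz":0.06,"hand":-1}]'
python3 -m inch '[{"dx":0,"dy":0,"dz":0,"rx":0,"ry":0,"rz":0,"hand":-1},{"dx":0,"dy":0,"dz":0,"rx":0,"ry":0,"rz":0,"hand":-1},{"dx":0,"dy":0,"dz":0,"rx":0,"ry":0,"rz":0,"hand":-1}]'
cat > look.py <<'E'
import sys
from h import *
n=sys.argv[1]
s=bot.observe();print(s['clock'],s['position'].round(4),np.round(s['tool_rot'],4),np.round(s['force'],2),np.round(s['moment'],3),s['grip_width'])
c,f=cal('wrist');p,d=bot.grab_frame('wrist');save(n+'.png',p);np.savez(n+'.npz',d=d,p=p,o=c['origin'],r=c['orientation'],T=s['position'],tr=s['tool_rot'])
print(c['origin'],c['orientation'])
E
python3 look.py w3
```

```text
clock: 3.95
position: [0.546, -0.1097, 0.371]
tool_rot: [-3.141, 0.0, 1.418]
force: [0.3, 0.1, -0.4]
grip_width: 0.0852
clock: 4.25
position: [0.5465, -0.1076, 0.3712]
tool_rot: [-3.141, -0.0, 1.421]
force: [0.1, -0.2, 0.1]
grip_width: 0.0856
4.25 [ 0.5465 -0.1076  0.3712] [-3.1414e+00 -3.0000e-04  1.4210e+00] [ 0.08 -0.19  0.12] [ 0.013 -0.049 -0.009] 0.08561005459073218
[ 0.55990201 -0.02771697  0.51311411] [ 2.81981022e+00 -2.20398812e-04 -1.48978673e-01]
```

View pics/w3.png

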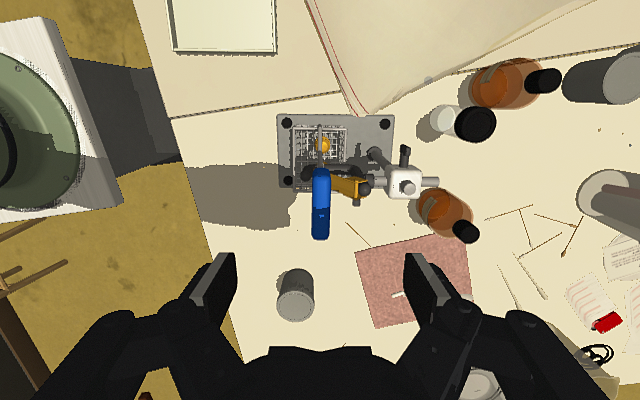

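```bash
python3 - <<'E'
from h import *
z=np.load('w3.npz'); c=dict(origin=z['o'],orientation=z['r'],cx=319.566,cy=196.311); f=291.0952
D=z['d']; p=z['p']
v,u=np.mgrid[0:400,0:640]
pts=np.stack([(u-c['cx'])/f*D,(v-c['cy'])/f*D,D],-1)@rot(c['orientation']).T+c['origin']
hsv=cv2.cvtColor(p,cv2.COLOR_RGB2HSV)
m=(hsv[...,0]>100)&(hsv[...,0]<128)&(hsv[...,1]>150)&(hsv[...,2]>40)&(v>150)&(v<250)&(u>290)&(u<350)
q=pts[m&(D>0)]; print('grip all',m.sum(),q.min(0),q.max(0))
t=q[abs(q[:,2]-np.percentile(q[:,2],95))<.004]; print('top',len(t),t.mean(0),cv2.minAreaRect((t[:,:2]*1000).astype(np.float32)))
# plate: grey near z=.01
pm=(abs(pts[...,2]-.0095)<.003)&(abs(pts[...,0]-.57)<.13)&(abs(pts[...,1]+.12)<.09)&(hsv[...,1]<40)
k=pm.astype(np.uint8); k=cv2.morphologyEx(k,cv2.MORPH_OPEN,np.ones((3,3)))
n,l,st,ce=cv2.connectedComponentsWithStats(k); i=1+np.argmax(st[1:,4]); 
print('plate',st[i],cv2.minAreaRect((pts[l==i][:,:2]*1000).astype(np.float32)))
cr=p[90:260,250:470]; cv2.imwrite('pics/w3c.png',cv2.resize(cr[...,::-1],None,fx=3.5,fy=3.5,interpolation=cv2.INTER_CUBIC))
for t in ['drip_stand','clamp','post_top','press_bar','hang_bar','grip','rinse_basket']:
    for s in bot.tip_of('wrist',t)[:1]:
        rr,cc=s['centre']; zz={'clamp':.192,'post_top':.224,'grip':.267,'press_bar':.207,'hang_bar':.145,'drip_stand':0,'rinse_basket':.035}[t]
        print(t,round(s['score'],2),np.round(s['centre'],1),atz(c,f,rr,cc,zz).round(4),'depth',pts[int(rr),int(cc)].round(4))
E
```

```text
grip all 1231 [ 0.53659509 -0.14260563  0.14092678] [ 0.55942122 -0.08521917  0.28635823]
top 1047 [ 0.54797748 -0.11321284  0.28353455] ((548.0629272460938, -114.2928466796875), (56.08942413330078, 15.068016052246094), 80.9953384399414)
plate [ 277  114  118   74 3759] ((572.5061645507812, -118.31265258789062), (127.57733917236328, 198.23385620117188), 80.9336929321289)
drip_stand 0.95 [149.7 375.1] [ 0.6444 -0.1257  0.    ] depth [ 0.6416 -0.1214  0.0162]
clamp 0.87 [182.5 406.8] [ 0.6453 -0.1319  0.192 ] depth [ 0.6377 -0.1229  0.2177]
post_top 0.85 [192.3 409.7] [ 0.6392 -0.1326  0.224 ] depth [ 0.6387 -0.1324  0.2235]
press_bar 0.89 [183.9 322.1] [ 0.5497 -0.1149  0.207 ] depth [ 0.5523 -0.0921  0.2844]
hang_bar 0.9 [172.5 319. ] [ 0.5459 -0.1168  0.145 ] depth [ 0.5508 -0.0857  0.2715]
grip 0.59 [202.1 319.9] [ 0.5473 -0.1143  0.267 ] depth [ 0.5475 -0.1078  0.285 ]
rinse_basket 0.87 [156.9 320.6] [ 0.5483 -0.1176  0.035 ] depth [ 0.551  -0.0908  0.1714]
```

View pics/w3c.png

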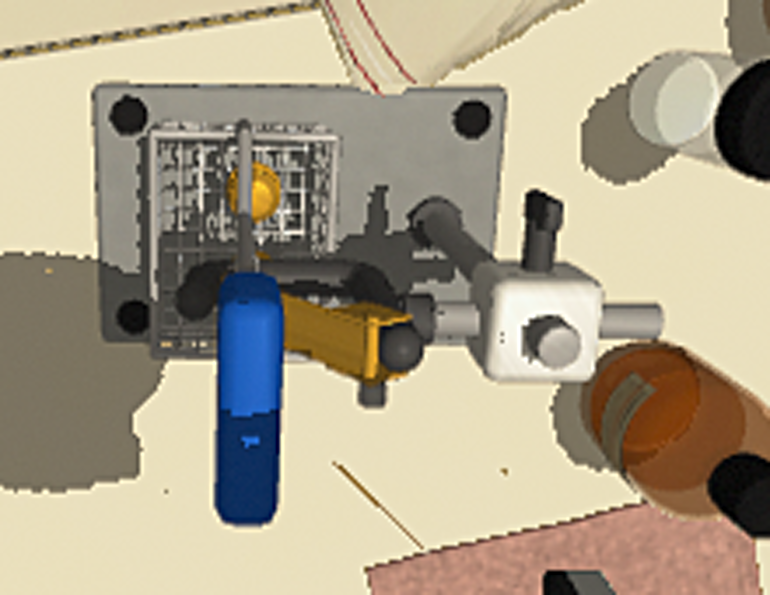

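Grip top at pixel (200,321), post top at (192,410), plate corners well seen; the stand's yaw is -9.05°, grip at (0.5475,-0.1143), and everything is consistent with the given heights and sizes. Aligning and descending.

```bash
python3 -m inch '[{"dx":-3,"dy":1,"dz":10,"rx":0,"ry":0,"rz":0.008,"hand":-1},{"dx":-3,"dy":1,"dz":15,"rx":0,"ry":0,"rz":0,"hand":-1},{"dx":0,"dy":0,"dz":20,"rx":0,"ry":0,"rz":0,"hand":-1},{"dx":0,"dy":0,"dz":15,"rx":0,"ry":0,"rz":0,"hand":-1},{"dx":0,"dy":0,"dz":0,"rx":0,"ry":0,"rz":0,"hand":-1},{"dx":0,"dy":0,"dz":0,"rx":0,"ry":0,"rz":0,"hand":-1}]'
python3 look.py w4; python3 - <<'E'
from h import *
z=np.load('w4.npz'); c=dict(origin=z['o'],orientation=z['r'],cx=319.566,cy=196.311); f=291.0952
D=z['d']; p=z['p'];v,u=np.mgrid[0:400,0:640]
pts=np.stack([(u-c['cx'])/f*D,(v-c['cy'])/f*D,D],-1)@rot(c['orientation']).T+c['origin']
hsv=cv2.cvtColor(p,cv2.COLOR_RGB2HSV)
m=(hsv[...,0]>100)&(hsv[...,0]<128)&(hsv[...,1]>150)&(hsv[...,2]>40)&(u>270)&(u<370)
q=pts[m&(D>0)]; t=q[abs(q[:,2]-.285)<.005]; print('top',len(t),t.mean(0),cv2.minAreaRect((t[:,:2]*1000).astype(np.float32)))
E
```

```text
clock: 5.25
position: [0.5472, -0.1153, 0.3113]
tool_rot: [-3.141, 0.0, 1.41]
force: [-1.5, -0.8, 0.2]
grip_width: 0.0857
5.25 [ 0.5472 -0.1153  0.3113] [-3.1412e+00  2.0000e-04  1.4104e+00] [-1.53 -0.76  0.17] [ 0.017 -0.068 -0.021] 0.08565343825861328
[ 0.56145846 -0.03559028  0.45321042] [ 2.81923907e+00 -8.45150204e-05 -1.59751036e-01]
top 1861 [ 0.54812388 -0.11251517  0.28338964] ((548.0062255859375, -114.3882827758789), (57.63574981689453, 14.843196868896484), 80.06431579589844)
```

View pics/w4.png

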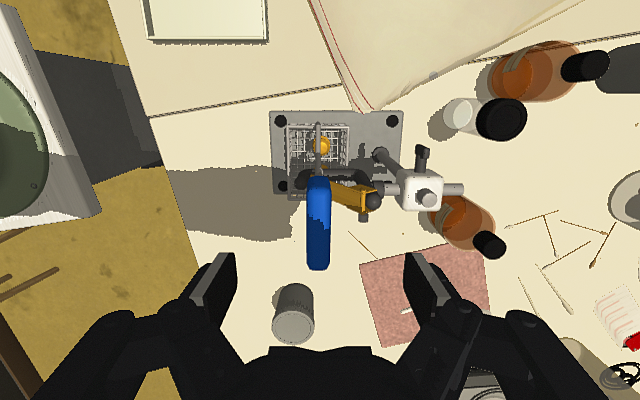

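```bash
python3 -m inch '[{"dx":0,"dy":1,"dz":15,"rx":0,"ry":0,"rz":0.003,"hand":-1},{"dx":0,"dy":0,"dz":15,"rx":0,"ry":0,"rz":0,"hand":-1},{"dx":0,"dy":0,"dz":15,"rx":0,"ry":0,"rz":0,"hand":-1},{"dx":0,"dy":0,"dz":14,"rx":0,"ry":0,"rz":0,"hand":-1},{"dx":0,"dy":0,"dz":0,"rx":0,"ry":0,"rz":0,"hand":-1},{"dx":0,"dy":0,"dz":0,"rx":0,"ry":0,"rz":0,"hand":-1},{"dx":0,"dy":0,"dz":0,"rx":0,"ry":0,"rz":0,"hand":-1}]' 60
python3 look.py w5; python3 - <<'E'
from h import *
for i in range(3):
    bot.grab_frame('side'); s=bot.observe(); print(s['force'].round(2),s['moment'].round(3))
E
```

```text
clock: 6.0
position: [0.5486, -0.1154, 0.2533]
tool_rot: [3.14, -0.0, 1.408]
force: [0.4, 0.4, -0.3]
grip_width: 0.0852
6.0 [ 0.5486 -0.1154  0.2533] [ 3.1402e+00 -1.0000e-04  1.4078e+00] [ 0.37  0.38 -0.27] [-0.002  0.005 -0.002] 0.08521744860015162
[ 0.56288908 -0.03572171  0.3952742 ] [ 2.81961189e+00 -1.84814027e-03 -1.62379292e-01]
[ 0.71 -0.8  -0.19] [-0.022 -0.034 -0.008]
[-1.07 -0.16  0.32] [-0.017  0.023  0.004]
[-0.44  1.4   0.09] [ 0.007 -0.067 -0.011]
```

View pics/w5.png

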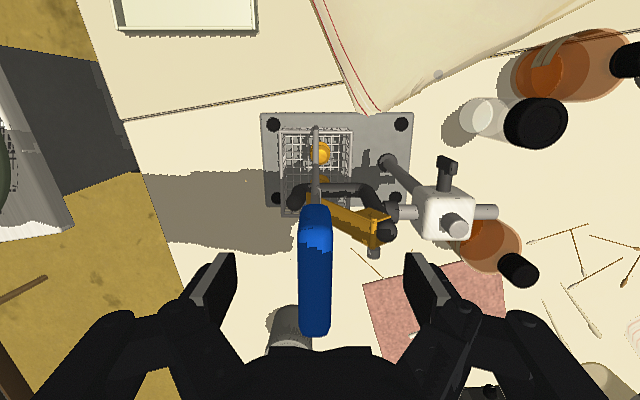

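```bash
python3 -m inch '[{"dx":0,"dy":0,"dz":0,"rx":0,"ry":0,"rz":0,"hand":0.4},{"dx":0,"dy":0,"dz":0,"rx":0,"ry":0,"rz":0,"hand":0.4},{"dx":0,"dy":0,"dz":0,"rx":0,"ry":0,"rz":0,"hand":0.4},{"dx":0,"dy":0,"dz":0,"rx":0,"ry":0,"rz":0,"hand":0.5},{"dx":0,"dy":0,"dz":0,"rx":0,"ry":0,"rz":0,"hand":0.55},{"dx":0,"dy":0,"dz":0,"rx":0,"ry":0,"rz":0,"hand":0.6},{"dx":0,"dy":0,"dz":0,"rx":0,"ry":0,"rz":0,"hand":0.65},{"dx":0,"dy":0,"dz":0,"rx":0,"ry":0,"rz":0,"hand":0.7},{"dx":0,"dy":0,"dz":0,"rx":0,"ry":0,"rz":0,"hand":1},{"dx":0,"dy":0,"dz":0,"rx":0,"ry":0,"rz":0,"hand":1}]' 60
python3 -m inch '[{"dx":0,"dy":0,"dz":0,"rx":0,"ry":0,"rz":0,"hand":1},{"dx":0,"dy":0,"dz":0,"rx":0,"ry":0,"rz":0,"hand":1},{"dx":0,"dy":0,"dz":0,"rx":0,"ry":0,"rz":0,"hand":1}]' 60
cat > ft.py <<'E'
import sys
from h import *
N=int(sys.argv[1]) if len(sys.argv)>1 else 4
F=[];M=[]
for i in range(N):
    bot.grab_frame('side'); s=bot.observe(); F.append(s['force']);M.append(s['moment'])
F=np.mean(F,0);M=np.mean(M,0);s=bot.observe()
ex=np.array([np.cos(.158),-np.sin(.158),0]);ey=np.array([np.sin(.158),np.cos(.158),0])
po=np.array([.6395,-.130,0]); d=s['position']-po
print('t',round(s['clock'],2),'stand-frame F x,y,z',np.round([F@ex,F@ey,F[2]],2),'M x,y,z',np.round([M@ex,M@ey,M[2]],3),'TCP stand mm',np.round([d@ex*1e3,d@ey*1e3,d[2]*1e3],1),'rot',np.round(s['tool_rot'],4),'w',round(s['grip_width']*1e3,1))
E
python3 ft.py 5; python3 look.py w6
```

```text
clock: 7.2
position: [0.548, -0.1153, 0.2523]
tool_rot: [-3.141, -0.0, 1.408]
force: [-3.7, 0.7, 4.9]
grip_width: 0.0151
clock: 7.5
position: [0.548, -0.1153, 0.2523]
tool_rot: [-3.141, -0.0, 1.408]
force: [-3.5, 1.8, 5.9]
grip_width: 0.0149
t 7.75 stand-frame F x,y,z [-4.02  0.12  5.3 ] M x,y,z [ 0.051  1.404 -0.005] TCP stand mm [-9.270e+01  2.000e-01  2.523e+02] rot [-3.1411e+00 -1.0000e-04  1.4078e+00] w 15.2
7.75 [ 0.548  -0.1153  0.2523] [-3.1411e+00 -1.0000e-04  1.4078e+00] [-4.58  0.99  5.46] [0.256 1.416 0.048] 0.015170431517983373
[ 0.56246396 -0.03558066  0.39423821] [ 2.81954043e+00  7.37441543e-05 -1.62338119e-01]
```

View pics/w6.png

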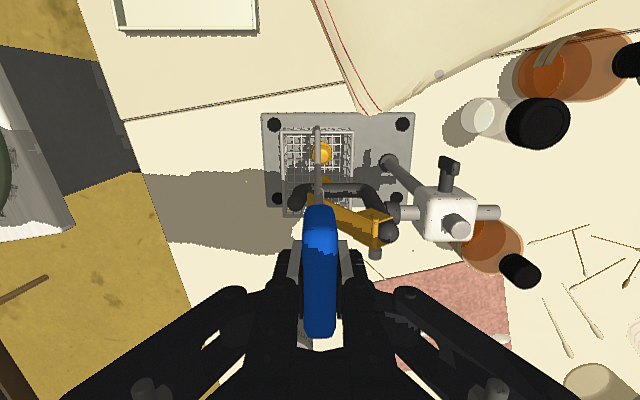

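```bash
python3 -m inch '[{"dx":0,"dy":0,"dz":-0.5,"rx":0,"ry":0,"rz":0,"hand":1},{"dx":0,"dy":0,"dz":-0.5,"rx":0,"ry":0,"rz":0,"hand":1},{"dx":0,"dy":0,"dz":-0.5,"rx":0,"ry":0,"rz":0,"hand":1},{"dx":0,"dy":0,"dz":0,"rx":0,"ry":0,"rz":0,"hand":1}]'; python3 ft.py 4
python3 -m inch '[{"dx":0,"dy":0,"dz":-0.5,"rx":0,"ry":0,"rz":0,"hand":1},{"dx":0,"dy":0,"dz":-0.5,"rx":0,"ry":0,"rz":0,"hand":1},{"dx":0,"dy":0,"dz":0,"rx":0,"ry":0,"rz":0,"hand":1}]'; python3 ft.py 4
```

```text
clock: 8.2
position: [0.5483, -0.1153, 0.2538]
tool_rot: [3.141, 0.0, 1.408]
force: [0.3, -0.4, -2.4]
grip_width: 0.0154
t 8.4 stand-frame F x,y,z [-0.03  0.21 -2.17] M x,y,z [0.012 0.02  0.011] TCP stand mm [-9.250e+01  2.000e-01  2.538e+02] rot [-3.1416  0.      1.4078] w 15.4
clock: 8.7
position: [0.5482, -0.1153, 0.2549]
tool_rot: [3.141, 0.0, 1.408]
force: [-0.4, -0.4, -2.0]
grip_width: 0.0154
t 8.9 stand-frame F x,y,z [ 0.34 -0.19 -2.19] M x,y,z [-0.02  -0.011  0.018] TCP stand mm [-9.250e+01  1.000e-01  2.548e+02] rot [3.1415 0.     1.4078] w 15.4
```

```bash
python3 -m inch '[{"dx":0,"dy":2,"dz":0,"rx":0,"ry":0,"rz":0,"hand":1},{"dx":0,"dy":2,"dz":0,"rx":0,"ry":0,"rz":0,"hand":1},{"dx":0,"dy":2,"dz":0,"rx":0,"ry":0,"rz":0,"hand":1},{"dx":0,"dy":2,"dz":0,"rx":0,"ry":0,"rz":0,"hand":1},{"dx":0,"dy":0,"dz":0,"rx":0,"ry":0,"rz":0,"hand":1}]'; python3 ft.py 4
python3 -m inch '[{"dx":0,"dy":2,"dz":0,"rx":0,"ry":0,"rz":0,"hand":1},{"dx":0,"dy":2,"dz":0,"rx":0,"ry":0,"rz":0,"hand":1},{"dx":0,"dy":2,"dz":0,"rx":0,"ry":0,"rz":0,"hand":1},{"dx":0,"dy":0,"dz":0,"rx":0,"ry":0,"rz":0,"hand":1}]'; python3 ft.py 4; python3 look.py w7
```

```text
clock: 9.4
position: [0.5563, -0.1167, 0.2547]
tool_rot: [-3.142, 0.0, 1.408]
force: [-0.2, -0.5, -2.0]
grip_width: 0.0151
t 9.6 stand-frame F x,y,z [ 0.22  0.05 -2.88] M x,y,z [-0.016  0.013 -0.003] TCP stand mm [-8.460e+01  1.000e-01  2.548e+02] rot [-3.1415  0.      1.4077] w 15.4
clock: 10.0
position: [0.5622, -0.1176, 0.2547]
tool_rot: [-3.142, 0.0, 1.408]
force: [-0.1, 0.4, -1.5]
grip_width: 0.0149
t 10.2 stand-frame F x,y,z [ 0.04  0.47 -2.62] M x,y,z [ 0.006  0.028 -0.003] TCP stand mm [-78.6   0.  254.8] rot [-3.1415  0.      1.4077] w 15.2
10.2 [ 0.5619 -0.1176  0.2548] [-3.1415  0.      1.4077] [-0.33 -0.17 -2.51] [-0.021 -0.006  0.033] 0.015207095493786937
[ 0.57639162 -0.0378724   0.39668091] [ 2.81944930e+00 -3.40801393e-04 -1.62345459e-01]
```

View pics/w7.png

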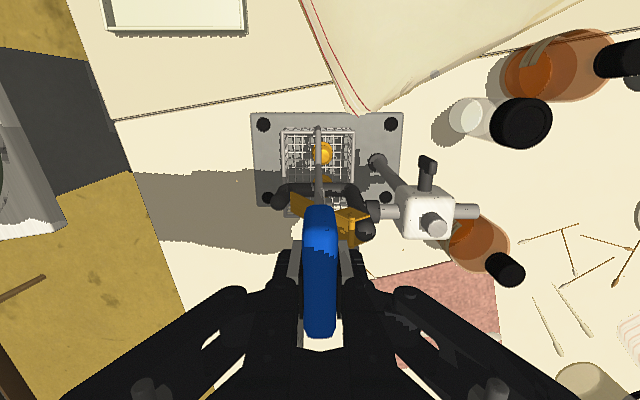

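```bash
python3 -m inch '[{"dx":0,"dy":2,"dz":0,"rx":0,"ry":0,"rz":0,"hand":1},{"dx":0,"dy":2,"dz":0,"rx":0,"ry":0,"rz":0,"hand":1},{"dx":0,"dy":0,"dz":0,"rx":0,"ry":0,"rz":0,"hand":1}]'; python3 ft.py 4
python3 -m inch '[{"dx":0,"dy":2,"dz":0,"rx":0,"ry":0,"rz":0,"hand":1},{"dx":0,"dy":2,"dz":0,"rx":0,"ry":0,"rz":0,"hand":1},{"dx":0,"dy":0,"dz":0,"rx":0,"ry":0,"rz":0,"hand":1}]'; python3 ft.py 5
```

```text
clock: 10.55
position: [0.5662, -0.1182, 0.2548]
tool_rot: [3.142, 0.0, 1.408]
force: [-0.1, -0.4, -2.9]
grip_width: 0.0149
t 10.75 stand-frame F x,y,z [-0.25 -0.09 -1.74] M x,y,z [ 0.026  0.143 -0.035] TCP stand mm [-7.450e+01  1.000e-01  2.548e+02] rot [ 3.1416 -0.      1.4077] w 15.1
clock: 11.05
position: [0.5701, -0.1189, 0.2547]
tool_rot: [3.142, 0.0, 1.408]
force: [-0.1, 0.1, -1.4]
grip_width: 0.0152
t 11.3 stand-frame F x,y,z [-0.93 -0.09 -2.24] M x,y,z [0.05  0.218 0.005] TCP stand mm [-70.5   0.  254.8] rot [ 3.1416 -0.      1.4077] w 15.4
```

```bash
python3 -m inch '[{"dx":0,"dy":2,"dz":0,"rx":0,"ry":0,"rz":0,"hand":1},{"dx":0,"dy":2,"dz":0,"rx":0,"ry":0,"rz":0,"hand":1},{"dx":0,"dy":0,"dz":0,"rx":0,"ry":0,"rz":0,"hand":1}]'; python3 ft.py 4
python3 -m inch '[{"dx":0,"dy":1,"dz":0,"rx":0,"ry":0,"rz":0,"hand":1},{"dx":0,"dy":1,"dz":0,"rx":0,"ry":0,"rz":0,"hand":1},{"dx":0,"dy":1,"dz":0,"rx":0,"ry":0,"rz":0,"hand":1},{"dx":0,"dy":0,"dz":0,"rx":0,"ry":0,"rz":0,"hand":1}]'; python3 ft.py 4
```

```text
clock: 11.6
position: [0.574, -0.1196, 0.2547]
tool_rot: [-3.141, 0.0, 1.408]
force: [-0.4, -0.1, -1.9]
grip_width: 0.0155
t 11.8 stand-frame F x,y,z [-1.45  0.42 -2.43] M x,y,z [0.073 0.373 0.017] TCP stand mm [-66.5   0.  254.8] rot [-3.1416  0.      1.4078] w 15.3
clock: 12.2
position: [0.5769, -0.12, 0.2547]
tool_rot: [-3.142, 0.0, 1.408]
force: [-1.5, 0.9, -3.2]
grip_width: 0.0155
t 12.4 stand-frame F x,y,z [-1.63  0.51 -3.28] M x,y,z [0.028 0.468 0.015] TCP stand mm [-63.5  -0.  254.8] rot [-3.1415  0.      1.4077] w 15.1
```

```bash
for i in 1; do python3 -m inch '[{"dx":0,"dy":0.5,"dz":0,"rx":0,"ry":0,"rz":0,"hand":1},{"dx":0,"dy":0.5,"dz":0,"rx":0,"ry":0,"rz":0,"hand":1},{"dx":0,"dy":0.5,"dz":0,"rx":0,"ry":0,"rz":0,"hand":1}]'|tail -2; python3 ft.py 4; done
python3 -m inch '[{"dx":0,"dy":0.5,"dz":0,"rx":0,"ry":0,"rz":0,"hand":1},{"dx":0,"dy":0.5,"dz":0,"rx":0,"ry":0,"rz":0,"hand":1}]'|tail -2; python3 ft.py 4
```

```text
force: [-6.6, 0.6, -0.2]
grip_width: 0.016
t 12.9 stand-frame F x,y,z [-6.25  0.01 -0.17] M x,y,z [0.057 1.637 0.022] TCP stand mm [-62.5  -0.  254.7] rot [-3.1404 -0.      1.4077] w 15.3
force: [-11.3, 2.6, 3.4]
grip_width: 0.0153
t 13.3 stand-frame F x,y,z [-10.23   0.4    2.33] M x,y,z [0.073 2.741 0.04 ] TCP stand mm [-6.210e+01 -1.000e-01  2.546e+02] rot [-3.1391e+00 -2.0000e-04  1.4076e+00] w 15.3
```

```bash
python3 -m inch '[{"dx":0,"dy":-0.5,"dz":0,"rx":0,"ry":0,"rz":0,"hand":1},{"dx":0,"dy":-0.4,"dz":0,"rx":0,"ry":0,"rz":0,"hand":1},{"dx":0,"dy":0,"dz":0,"rx":0,"ry":0,"rz":0,"hand":1}]'|tail -2; python3 ft.py 5; python3 look.py w8; python3 - <<'E'
from h import *
for n in ['scene','side']:
    p,d=bot.grab_frame(n); save(n+'8.png',p)
p=cv2.imread('pics/side8.png')[165:300,225:400]; cv2.imwrite('pics/side8c.png',cv2.resize(p,None,fx=4.4,fy=4.4,interpolation=cv2.INTER_CUBIC))
E
```

```text
force: [-5.9, 2.1, -0.5]
grip_width: 0.0154
t 13.85 stand-frame F x,y,z [-6.41 -0.08 -0.8 ] M x,y,z [0.042 1.696 0.012] TCP stand mm [-62.5  -0.  254.7] rot [-3.1402e+00 -1.0000e-04  1.4077e+00] w 15.6
13.85 [ 0.5778 -0.1202  0.2547] [-3.1402e+00 -1.0000e-04  1.4077e+00] [-6.1   0.97 -0.1 ] [0.339 1.736 0.028] 0.015623869558817095
[ 0.59245007 -0.04054207  0.3966176 ] [ 2.81956151e+00  9.20224455e-04 -1.62388616e-01]
```

View pics/side8c.png

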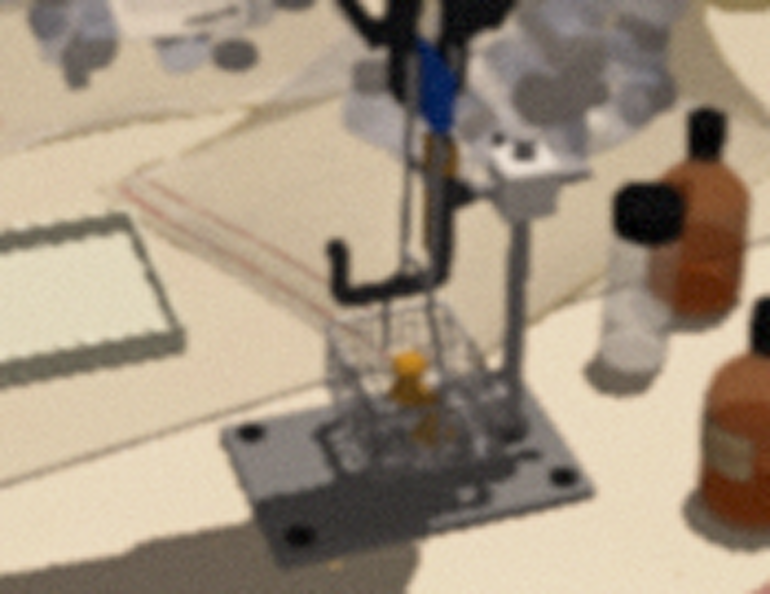

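View pics/w8.png

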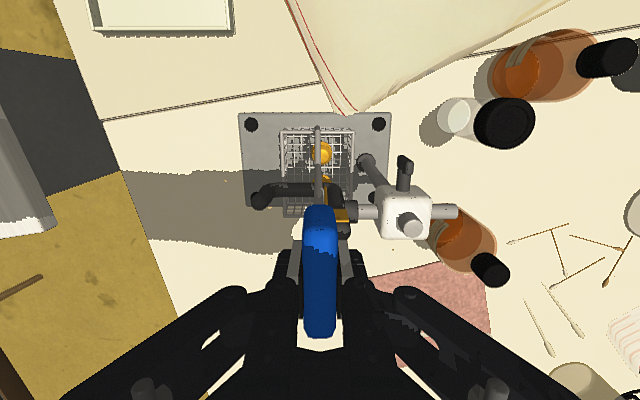

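```bash
python3 -m inch '[{"dx":0,"dy":0,"dz":-1,"rx":0,"ry":0,"rz":0,"hand":1},{"dx":0,"dy":0,"dz":-1,"rx":0,"ry":0,"rz":0,"hand":1},{"dx":0,"dy":0,"dz":0,"rx":0,"ry":0,"rz":0,"hand":1}]'|tail -2; python3 ft.py 4
python3 -m inch '[{"dx":0,"dy":0,"dz":-1,"rx":0,"ry":0,"rz":0,"hand":1},{"dx":0,"dy":0,"dz":-1,"rx":0,"ry":0,"rz":0,"hand":1},{"dx":0,"dy":0,"dz":0,"rx":0,"ry":0,"rz":0,"hand":1}]'|tail -2; python3 ft.py 4
```

```text
force: [-5.3, 1.0, -2.5]
grip_width: 0.0146
t 14.5 stand-frame F x,y,z [-5.98 -0.1  -3.31] M x,y,z [0.029 1.56  0.048] TCP stand mm [-62.5  -0.  256.5] rot [-3.1401 -0.      1.4077] w 15.2
force: [-5.5, 0.8, -3.2]
grip_width: 0.0148
t 15.0 stand-frame F x,y,z [-5.58  0.34 -3.22] M x,y,z [0.022 1.563 0.027] TCP stand mm [-62.5  -0.  258.5] rot [-3.14    0.      1.4077] w 15.3
```

```bash
python3 -m inch '[{"dx":0,"dy":0.2,"dz":-1,"rx":0,"ry":0,"rz":0,"hand":1},{"dx":0,"dy":0,"dz":-1,"rx":0,"ry":0,"rz":0,"hand":1},{"dx":0,"dy":0,"dz":0,"rx":0,"ry":0,"rz":0,"hand":1}]'|tail -2; python3 ft.py 4
python3 -m inch '[{"dx":0,"dy":0,"dz":-1,"rx":0,"ry":0,"rz":0,"hand":1},{"dx":0,"dy":0,"dz":-1,"rx":0,"ry":0,"rz":0,"hand":1},{"dx":0,"dy":0,"dz":0,"rx":0,"ry":0,"rz":0,"hand":1}]'|tail -2; python3 ft.py 4
```

```text
force: [-7.3, 0.5, -3.7]
grip_width: 0.0154
t 15.5 stand-frame F x,y,z [-6.58  0.3  -3.8 ] M x,y,z [0.008 1.751 0.007] TCP stand mm [-62.4  -0.  260.5] rot [-3.1397 -0.      1.4077] w 15.3
force: [-6.3, 1.1, -3.1]
grip_width: 0.0154
t 16.0 stand-frame F x,y,z [-6.74 -0.01 -3.44] M x,y,z [0.027 1.77  0.017] TCP stand mm [-62.5  -0.  262.4] rot [-3.1396 -0.      1.4077] w 15.1
```

```bash
python3 -m inch '[{"dx":0,"dy":0.1,"dz":-1,"rx":0,"ry":0,"rz":0,"hand":1},{"dx":0,"dy":0,"dz":-1,"rx":0,"ry":0,"rz":0,"hand":1},{"dx":0,"dy":0,"dz":0,"rx":0,"ry":0,"rz":0,"hand":1}]'|tail -2; python3 ft.py 4
python3 -m inch '[{"dx":0,"dy":0,"dz":-1,"rx":0,"ry":0,"rz":0,"hand":1},{"dx":0,"dy":0,"dz":-1,"rx":0,"ry":0,"rz":0,"hand":1},{"dx":0,"dy":0,"dz":0,"rx":0,"ry":0,"rz":0,"hand":1}]'|tail -2; python3 ft.py 4
```

```text
force: [-6.3, 0.8, -4.3]
grip_width: 0.0149
t 16.5 stand-frame F x,y,z [-6.92 -0.08 -3.58] M x,y,z [ 0.036  1.84  -0.   ] TCP stand mm [-62.4  -0.  264.4] rot [-3.1394 -0.      1.4077] w 15.0
force: [-6.8, 1.3, -3.3]
grip_width: 0.0153
t 17.0 stand-frame F x,y,z [-7.13  0.13 -3.01] M x,y,z [0.024 1.857 0.043] TCP stand mm [-62.4  -0.  266.4] rot [-3.1394 -0.      1.4077] w 15.2
```

```bash
python3 -m inch '[{"dx":0,"dy":0,"dz":-1,"rx":0,"ry":0,"rz":0,"hand":1},{"dx":0,"dy":0,"dz":-1,"rx":0,"ry":0,"rz":0,"hand":1},{"dx":0,"dy":0,"dz":0,"rx":0,"ry":0,"rz":0,"hand":1}]'|tail -2; python3 ft.py 4
python3 -m inch '[{"dx":0,"dy":0,"dz":-1,"rx":0,"ry":0,"rz":0,"hand":1},{"dx":0,"dy":0,"dz":-1,"rx":0,"ry":0,"rz":0,"hand":1},{"dx":0,"dy":0,"dz":-1,"rx":0,"ry":0,"rz":0,"hand":1},{"dx":0,"dy":0,"dz":0,"rx":0,"ry":0,"rz":0,"hand":1}]'|tail -2; python3 ft.py 4
```

```text
force: [-7.7, 1.0, -3.5]
grip_width: 0.0154
t 17.5 stand-frame F x,y,z [-6.96 -0.08 -3.85] M x,y,z [0.019 1.884 0.017] TCP stand mm [-62.4   0.  268.4] rot [-3.1395e+00 -1.0000e-04  1.4077e+00] w 15.0
force: [-7.2, 1.2, -3.0]
grip_width: 0.0154
t 18.1 stand-frame F x,y,z [-7.18  0.18 -3.65] M x,y,z [0.025 2.016 0.016] TCP stand mm [-62.5  -0.  271.4] rot [-3.1393 -0.      1.4077] w 15.1
```

```bash
python3 -m inch '[{"dx":0,"dy":-0.5,"dz":-1,"rx":0,"ry":0,"rz":0,"hand":1},{"dx":0,"dy":-0.5,"dz":-1,"rx":0,"ry":0,"rz":0,"hand":1},{"dx":0,"dy":-0.3,"dz":-1,"rx":0,"ry":0,"rz":0,"hand":1},{"dx":0,"dy":0,"dz":0,"rx":0,"ry":0,"rz":0,"hand":1}]'|tail -2; python3 ft.py 3
python3 -m inch '[{"dx":0,"dy":0,"dz":-1.5,"rx":0,"ry":0,"rz":0,"hand":1},{"dx":0,"dy":0,"dz":-1.5,"rx":0,"ry":0,"rz":0,"hand":1},{"dx":0,"dy":0,"dz":-1.5,"rx":0,"ry":0,"rz":0,"hand":1},{"dx":0,"dy":0,"dz":0,"rx":0,"ry":0,"rz":0,"hand":1}]'|tail -2; python3 ft.py 3
```

```text
force: [-2.9, 0.1, -1.8]
grip_width: 0.0152
t 18.65 stand-frame F x,y,z [-2.78 -0.14 -0.54] M x,y,z [ 0.016  0.793 -0.025] TCP stand mm [-62.7  -0.  275. ] rot [ 3.141  -0.      1.4078] w 15.6
force: [-0.6, 1.2, -2.4]
grip_width: 0.015
t 19.2 stand-frame F x,y,z [-0.41 -0.1  -1.89] M x,y,z [-0.016  0.156 -0.019] TCP stand mm [-62.9  -0.  279.3] rot [3.1414 0.     1.4078] w 15.4
```

```bash
python3 -m inch '[{"dx":0,"dy":0,"dz":-2,"rx":0,"ry":0,"rz":0,"hand":1},{"dx":0,"dy":0,"dz":-3,"rx":0,"ry":0,"rz":0,"hand":1},{"dx":0,"dy":0,"dz":-3,"rx":0,"ry":0,"rz":0,"hand":1},{"dx":0,"dy":0,"dz":-2,"rx":0,"ry":0,"rz":0,"hand":1},{"dx":0,"dy":0,"dz":0,"rx":0,"ry":0,"rz":0,"hand":1}]'|tail -2; python3 ft.py 3
python3 -m inch '[{"dx":0,"dy":0,"dz":-2,"rx":0,"ry":0,"rz":0,"hand":1},{"dx":0,"dy":0,"dz":-3,"rx":0,"ry":0,"rz":0,"hand":1},{"dx":0,"dy":0,"dz":-3,"rx":0,"ry":0,"rz":0,"hand":1},{"dx":0,"dy":0,"dz":-2,"rx":0,"ry":0,"rz":0,"hand":1},{"dx":0,"dy":0,"dz":0,"rx":0,"ry":0,"rz":0,"hand":1}]'|tail -2; python3 ft.py 3; python3 - <<'E'
from h import *
p,d=bot.grab_frame('side'); save('side9.png',p)
p=cv2.imread('pics/side9.png')[150:300,225:400]; cv2.imwrite('pics/side9c.png',cv2.resize(p,None,fx=4,fy=4,interpolation=cv2.INTER_CUBIC))
E
```

```text
force: [-0.2, 0.4, -2.0]
grip_width: 0.0155
t 19.85 stand-frame F x,y,z [-0.62 -0.6  -1.85] M x,y,z [-0.014  0.214  0.001] TCP stand mm [-62.9   0.  289.3] rot [3.1416 0.     1.4078] w 15.2
force: [-0.1, 0.1, -0.5]
grip_width: 0.015
t 20.5 stand-frame F x,y,z [-0.78  0.18 -2.46] M x,y,z [-0.014  0.318  0.01 ] TCP stand mm [-62.9   0.  299.3] rot [-3.1416  0.      1.4078] w 15.1
```

View pics/side9c.png

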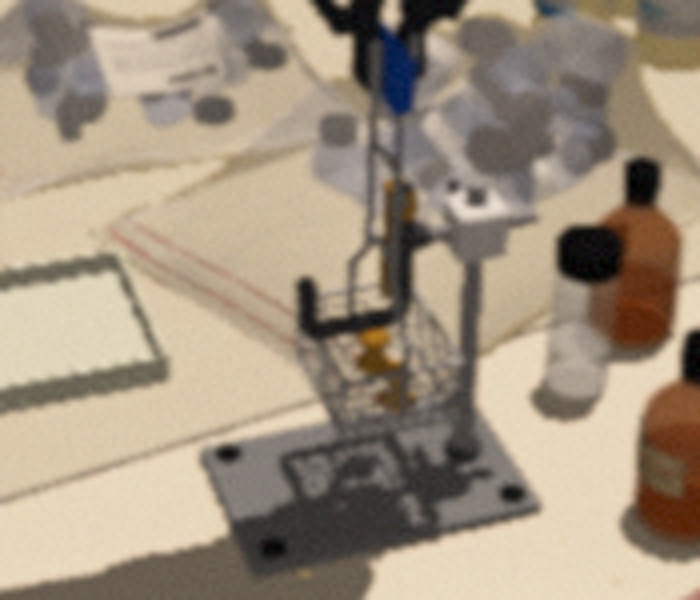

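```bash
python3 -m inch '[{"dx":0,"dy":-0.5,"dz":1.5,"rx":0,"ry":0,"rz":0,"hand":1},{"dx":0,"dy":-1.5,"dz":1.5,"rx":0,"ry":0,"rz":0,"hand":1},{"dx":0,"dy":-3,"dz":0,"rx":0,"ry":0,"rz":0,"hand":1},{"dx":0,"dy":-4,"dz":0,"rx":0,"ry":0,"rz":0,"hand":1},{"dx":0,"dy":-4,"dz":0,"rx":0,"ry":0,"rz":0,"hand":1},{"dx":0,"dy":-4,"dz":0,"rx":0,"ry":0,"rz":0,"hand":1},{"dx":0,"dy":-2,"dz":0,"rx":0,"ry":0,"rz":0,"hand":1},{"dx":0,"dy":0,"dz":0,"rx":0,"ry":0,"rz":0,"hand":1}]'|tail -2; python3 ft.py 3
python3 -m inch '[{"dx":0,"dy":-2,"dz":0,"rx":0,"ry":0,"rz":0,"hand":1},{"dx":0,"dy":-4,"dz":0,"rx":0,"ry":0,"rz":0,"hand":1},{"dx":0,"dy":-4,"dz":0,"rx":0,"ry":0,"rz":0,"hand":1},{"dx":0,"dy":-4,"dz":0,"rx":0,"ry":0,"rz":0,"hand":1},{"dx":0,"dy":-4,"dz":0,"rx":0,"ry":0,"rz":0,"hand":1},{"dx":0,"dy":-2,"dz":0,"rx":0,"ry":0,"rz":0,"hand":1},{"dx":0,"dy":0,"dz":0,"rx":0,"ry":0,"rz":0,"hand":1}]'|tail -2; python3 ft.py 3
```

```text
force: [-0.6, 0.7, -1.7]
grip_width: 0.0153
t 21.5 stand-frame F x,y,z [ 0.22  0.02 -2.27] M x,y,z [ 0.008  0.13  -0.006] TCP stand mm [-8.180e+01  2.000e-01  2.963e+02] rot [ 3.1415 -0.      1.4078] w 15.1
force: [0.6, 0.1, -2.6]
grip_width: 0.0152
t 22.35 stand-frame F x,y,z [ 0.21 -0.42 -2.05] M x,y,z [ 0.022  0.006 -0.006] TCP stand mm [-101.8    0.3  296.3] rot [ 3.1415 -0.      1.4079] w 15.0
```

```bash
python3 -m inch '[{"dx":0,"dy":-2,"dz":0,"rx":0,"ry":0,"rz":0,"hand":1},{"dx":0,"dy":-4,"dz":0,"rx":0,"ry":0,"rz":0,"hand":1},{"dx":0,"dy":-4,"dz":0,"rx":0,"ry":0,"rz":0,"hand":1},{"dx":0,"dy":-4,"dz":0,"rx":0,"ry":0,"rz":0,"hand":1},{"dx":0,"dy":-4,"dz":0,"rx":0,"ry":0,"rz":0,"hand":1},{"dx":0,"dy":-4,"dz":0,"rx":0,"ry":0,"rz":0,"hand":1},{"dx":0,"dy":-2,"dz":0,"rx":0,"ry":0,"rz":0,"hand":1},{"dx":0,"dy":0,"dz":0,"rx":0,"ry":0,"rz":0,"hand":1}]'|tail -2; python3 ft.py 3
python3 - <<'E'
from h import *
p,d=bot.grab_frame('side'); save('side10.png',p)
p=cv2.imread('pics/side10.png')[150:300,200:375]; cv2.imwrite('pics/side10c.png',cv2.resize(p,None,fx=4,fy=4,interpolation=cv2.INTER_CUBIC))
E
```

```text
force: [-0.0, -0.4, -3.0]
grip_width: 0.015
t 23.3 stand-frame F x,y,z [-0.15  0.01 -2.46] M x,y,z [-0.006  0.005 -0.031] TCP stand mm [-125.8    0.4  296.3] rot [3.1415 0.     1.4079] w 15.3
```

View pics/side10c.png

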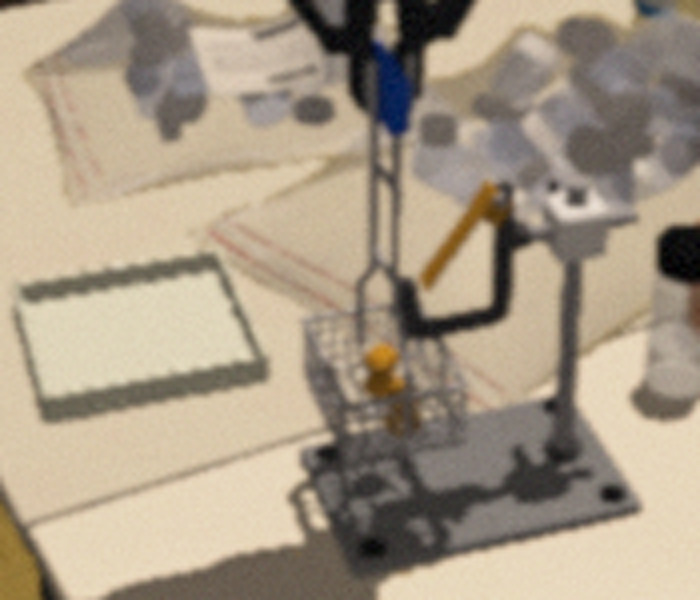

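```bash
python3 -m inch '[{"dx":0,"dy":-4,"dz":0,"rx":0,"ry":0,"rz":0,"hand":1},{"dx":0,"dy":-7,"dz":0,"rx":0,"ry":0,"rz":0,"hand":1},{"dx":0,"dy":-9,"dz":0,"rx":0,"ry":0,"rz":0,"hand":1},{"dx":0,"dy":-9,"dz":0,"rx":0,"ry":0,"rz":0,"hand":1},{"dx":0,"dy":-9,"dz":0,"rx":0,"ry":0,"rz":0,"hand":1},{"dx":0,"dy":-8,"dz":0,"rx":0,"ry":0,"rz":0,"hand":1},{"dx":0,"dy":-5,"dz":0,"rx":0,"ry":0,"rz":0,"hand":1},{"dx":0,"dy":-2,"dz":0,"rx":0,"ry":0,"rz":0,"hand":1},{"dx":0,"dy":0,"dz":0,"rx":0,"ry":0,"rz":0,"hand":1}]'; python3 ft.py 2
```

```text
clock: 24.25
position: [0.4629, -0.1012, 0.2964]
tool_rot: [3.141, -0.0, 1.408]
force: [0.4, 0.3, -1.5]
grip_width: 0.0152
t 24.35 stand-frame F x,y,z [ 0.07  0.21 -2.9 ] M x,y,z [-0.015 -0.012  0.012] TCP stand mm [-178.7    0.6  296.3] rot [3.1415e+00 1.0000e-04 1.4079e+00] w 15.1
```

```bash
python3 -m inch '[{"dx":6,"dy":-2,"dz":0,"rx":0,"ry":0,"rz":0,"hand":1},{"dx":12,"dy":-3,"dz":0,"rx":0,"ry":0,"rz":0,"hand":1},{"dx":18,"dy":-5,"dz":0,"rx":0,"ry":0,"rz":0,"hand":1},{"dx":22,"dy":-6,"dz":0,"rx":0,"ry":0,"rz":0,"hand":1},{"dx":22,"dy":-6,"dz":0,"rx":0,"ry":0,"rz":0,"hand":1},{"dx":22,"dy":-6,"dz":0,"rx":0,"ry":0,"rz":0,"hand":1},{"dx":22,"dy":-6,"dz":0,"rx":0,"ry":0,"rz":0,"hand":1},{"dx":22,"dy":-6,"dz":0,"rx":0,"ry":0,"rz":0,"hand":1},{"dx":22,"dy":-6,"dz":0,"rx":0,"ry":0,"rz":0,"hand":1},{"dx":20,"dy":-6,"dz":0,"rx":0,"ry":0,"rz":0,"hand":1}]'|tail -2
python3 -m inch '[{"dx":18,"dy":-5,"dz":0,"rx":0,"ry":0,"rz":0,"hand":1},{"dx":14,"dy":-4,"dz":0,"rx":0,"ry":0,"rz":0,"hand":1},{"dx":8,"dy":-2,"dz":0,"rx":0,"ry":0,"rz":0,"hand":1},{"dx":4,"dy":0,"dz":0,"rx":0,"ry":0,"rz":0,"hand":1},{"dx":0,"dy":0,"dz":0,"rx":0,"ry":0,"rz":0,"hand":1},{"dx":0,"dy":0,"dz":0,"rx":0,"ry":0,"rz":0,"hand":1}]'
python3 ft.py 3; python3 look.py w11; python3 - <<'E'
from h import *
for n,b in [('scene',(110,270,180,400)),('side',(120,290,150,370))]:
    p,d=bot.grab_frame(n); save(n+'11.png',p)
    p=cv2.imread('pics/%s11.png'%n)[b[0]:b[1],b[2]:b[3]]; cv2.imwrite('pics/%s11c.png'%n,cv2.resize(p,None,fx=3.4,fy=3.4,interpolation=cv2.INTER_CUBIC))
E
```

```text
force: [0.7, -0.7, -2.8]
grip_width: 0.0152
clock: 25.95
position: [0.4385, 0.1373, 0.2963]
tool_rot: [-3.142, 0.0, 1.407]
force: [0.8, -0.4, -1.9]
grip_width: 0.015
t 26.1 stand-frame F x,y,z [-0.07 -0.51 -2.35] M x,y,z [ 0.008 -0.01  -0.017] TCP stand mm [-240.5  232.4  296.3] rot [3.1415e+00 1.0000e-04 1.4069e+00] w 15.2
26.1 [0.4385 0.1373 0.2963] [3.1415e+00 1.0000e-04 1.4069e+00] [-0.37  0.01 -2.74] [0.045 0.019 0.001] 0.015176543592144818
[0.45300092 0.21705091 0.43821151] [ 2.81940312e+00 -4.29993728e-04 -1.63161632e-01]
```

View pics/w11.png

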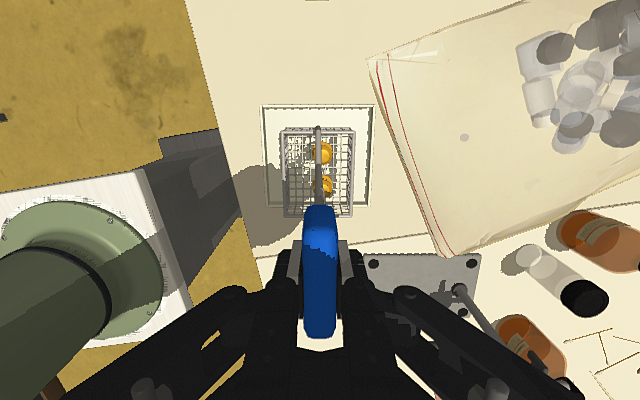

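View pics/side11c.png

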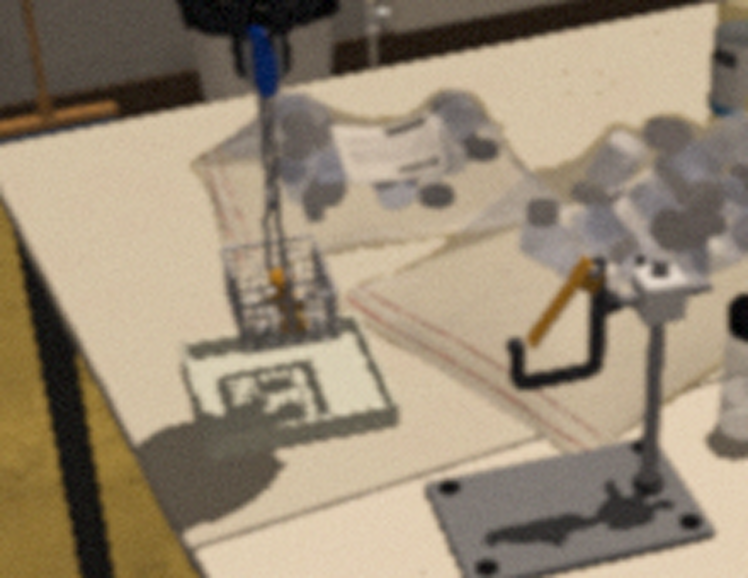

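```bash
python3 - <<'E'
from h import *
z=np.load('w11.npz'); c=dict(origin=z['o'],orientation=z['r'],cx=319.566,cy=196.311); f=291.0952
A,B=[atz(c,f,*q,.022) for q in [(105,262),(105,375)]]; print(A,B,np.linalg.norm(A-B)); e=(B-A)/np.linalg.norm(B-A)
print('yaw',np.degrees(np.arctan2(e[1],e[0])),'centre',(A+B)/2+.075*np.array([e[1],-e[0],0]))
img=z['p'][90:240,230:400,::-1]; cv2.imwrite('pics/w11c.png',cv2.resize(img,None,fx=4,fy=4,interpolation=cv2.INTER_CUBIC))
E
```

```text
[0.37444603 0.22229345 0.022     ] [0.52658546 0.19724626 0.022     ] 0.15418744598668987
yaw -9.348922065223226 centre [0.43833227 0.13576605 0.022     ]
```

View pics/w11c.png

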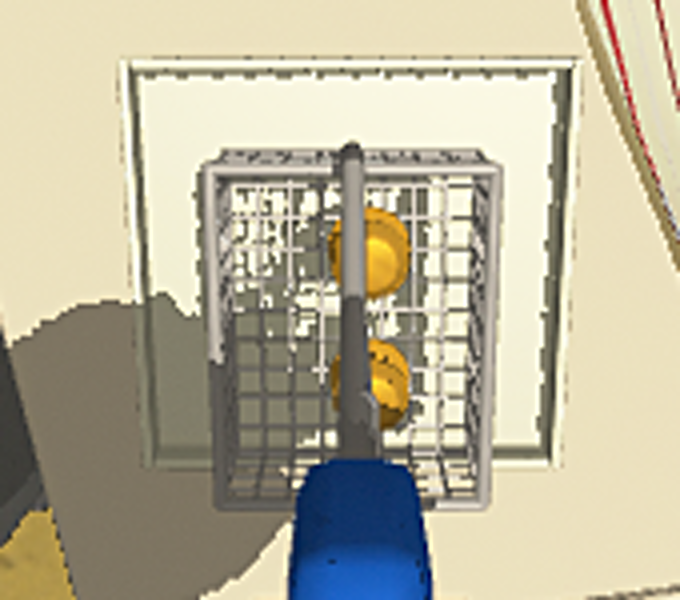

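```bash
python3 -m inch '[{"dx":0,"dy":0,"dz":5,"rx":0,"ry":0,"rz":0,"hand":1},{"dx":0,"dy":0,"dz":8,"rx":0,"ry":0,"rz":0,"hand":1},{"dx":0,"dy":0,"dz":10,"rx":0,"ry":0,"rz":0,"hand":1},{"dx":0,"dy":0,"dz":10,"rx":0,"ry":0,"rz":0,"hand":1},{"dx":0,"dy":0,"dz":10,"rx":0,"ry":0,"rz":0,"hand":1},{"dx":0,"dy":0,"dz":10,"rx":0,"ry":0,"rz":0,"hand":1},{"dx":0,"dy":0,"dz":8,"rx":0,"ry":0,"rz":0,"hand":1},{"dx":0,"dy":0,"dz":4,"rx":0,"ry":0,"rz":0,"hand":1},{"dx":0,"dy":0,"dz":2,"rx":0,"ry":0,"rz":0,"hand":1},{"dx":0,"dy":0,"dz":0,"rx":0,"ry":0,"rz":0,"hand":1}]'; python3 ft.py 4; python3 look.py w12
python3 - <<'E'
from h import *
z=np.load('w12.npz')
img=z['p'][70:270,220:420,::-1]; cv2.imwrite('pics/w12c.png',cv2.resize(img,None,fx=2.9,fy=2.9,interpolation=cv2.INTER_CUBIC))
E
```

```text
clock: 27.25
position: [0.4385, 0.1379, 0.2292]
tool_rot: [-3.142, 0.0, 1.408]
force: [-0.6, 0.0, -3.1]
grip_width: 0.015
t 27.45 stand-frame F x,y,z [ 0.    0.09 -2.13] M x,y,z [-0.013 -0.012  0.003] TCP stand mm [-240.6  233.   229.6] rot [ 3.1411e+00 -4.0000e-04  1.4077e+00] w 15.1
27.45 [0.4386 0.1379 0.2296] [ 3.1411e+00 -4.0000e-04  1.4077e+00] [ 0.14  0.74 -2.52] [-0.031 -0.009  0.052] 0.015072858319834482
[0.45293436 0.21761379 0.3715135 ] [ 2.81983686e+00 -8.19110371e-04 -1.62302768e-01]
```

View pics/w12c.png

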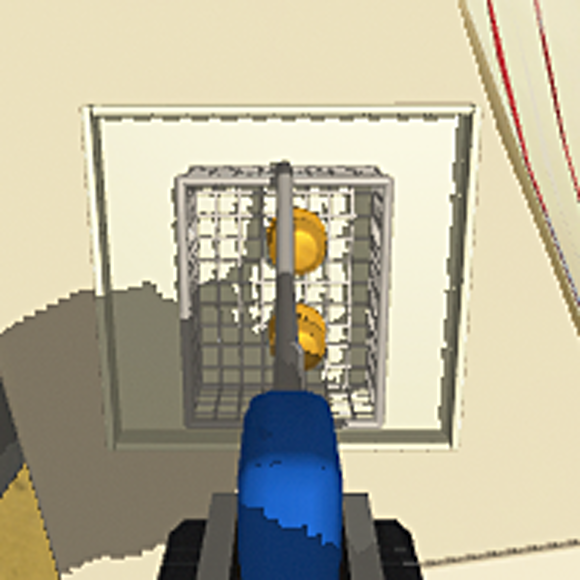

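```bash
python3 -m inch '[{"dx":0,"dy":0,"dz":1.5,"rx":0,"ry":0,"rz":0,"hand":1},{"dx":0,"dy":0,"dz":1.5,"rx":0,"ry":0,"rz":0,"hand":1},{"dx":0,"dy":0,"dz":1,"rx":0,"ry":0,"rz":0,"hand":1},{"dx":0,"dy":0,"dz":1,"rx":0,"ry":0,"rz":0,"hand":1},{"dx":0,"dy":0,"dz":1,"rx":0,"ry":0,"rz":0,"hand":1},{"dx":0,"dy":0,"dz":0,"rx":0,"ry":0,"rz":0,"hand":1}]'|tail -2; python3 ft.py 3
python3 -m inch '[{"dx":0,"dy":0,"dz":0.5,"rx":0,"ry":0,"rz":0,"hand":1},{"dx":0,"dy":0,"dz":0.5,"rx":0,"ry":0,"rz":0,"hand":1},{"dx":0,"dy":0,"dz":0,"rx":0,"ry":0,"rz":0,"hand":1}]'|tail -2; python3 ft.py 3
```

```text
force: [-0.1, 0.2, -1.9]
grip_width: 0.0153
t 28.25 stand-frame F x,y,z [ 0.4  -0.02 -2.37] M x,y,z [ 0.006 -0.     0.017] TCP stand mm [-240.7  232.9  223.3] rot [-3.1416  0.      1.4077] w 15.3
force: [0.6, -0.1, -2.3]
grip_width: 0.0149
t 28.7 stand-frame F x,y,z [-0.25 -0.22 -2.73] M x,y,z [ 0.009 -0.014  0.006] TCP stand mm [-240.7  232.9  222.3] rot [-3.1416  0.      1.4078] w 15.3
```

```bash
python3 -m inch '[{"dx":0,"dy":0,"dz":0.4,"rx":0,"ry":0,"rz":0,"hand":1},{"dx":0,"dy":0,"dz":0.4,"rx":0,"ry":0,"rz":0,"hand":1},{"dx":0,"dy":0,"dz":0,"rx":0,"ry":0,"rz":0,"hand":1}]'|tail -2; python3 ft.py 3
python3 -m inch '[{"dx":0,"dy":0,"dz":0.4,"rx":0,"ry":0,"rz":0,"hand":1},{"dx":0,"dy":0,"dz":0.4,"rx":0,"ry":0,"rz":0,"hand":1},{"dx":0,"dy":0,"dz":0,"rx":0,"ry":0,"rz":0,"hand":1}]'|tail -2; python3 ft.py 3
```

```text
force: [-2.3, 0.6, 7.2]
grip_width: 0.015
t 29.15 stand-frame F x,y,z [-1.92  0.13  7.54] M x,y,z [-0.072  0.56  -0.004] TCP stand mm [-240.5  233.2  221.9] rot [ 3.1411e+00 -7.0000e-04  1.4079e+00] w 15.4
force: [-5.1, 0.1, 24.1]
grip_width: 0.0155
t 29.6 stand-frame F x,y,z [-5.37 -1.34 24.89] M x,y,z [-0.519  1.584  0.044] TCP stand mm [-240.3  233.4  221.9] rot [ 3.1404e+00 -1.6000e-03  1.4078e+00] w 15.3
```

Contact came at z = 0.222, and my second step pressed on to about 25 N; backing off straight away.

```bash
python3 -m inch '[{"dx":0,"dy":0,"dz":-0.6,"rx":0,"ry":0,"rz":0,"hand":1},{"dx":0,"dy":0,"dz":-0.5,"rx":0,"ry":0,"rz":0,"hand":1},{"dx":0,"dy":0,"dz":0,"rx":0,"ry":0,"rz":0,"hand":1}]'|tail -2; python3 ft.py 3
```

```text
force: [-0.9, 1.0, 3.7]
grip_width: 0.015
t 30.05 stand-frame F x,y,z [-1.6   1.17  5.28] M x,y,z [ 0.074  0.376 -0.002] TCP stand mm [-240.6  233.1  222. ] rot [ 3.1414e+00 -3.0000e-04  1.4078e+00] w 14.9
```

```bash
python3 -m inch '[{"dx":0,"dy":0,"dz":-0.2,"rx":0,"ry":0,"rz":0,"hand":1},{"dx":0,"dy":0,"dz":0,"rx":0,"ry":0,"rz":0,"hand":1}]' 20|tail -2; python3 ft.py 3
```

```text
force: [-0.7, 0.8, 1.7]
grip_width: 0.0149
t 30.4 stand-frame F x,y,z [-0.49  0.49  2.13] M x,y,z [0.146 0.115 0.028] TCP stand mm [-240.7  232.9  222. ] rot [ 3.1416 -0.      1.4078] w 15.5
```

```bash
python3 -m inch '[{"dx":0,"dy":0,"dz":0,"rx":0,"ry":0,"rz":0,"hand":0.6},{"dx":0,"dy":0,"dz":0,"rx":0,"ry":0,"rz":0,"hand":0.5},{"dx":0,"dy":0,"dz":0,"rx":0,"ry":0,"rz":0,"hand":0.3},{"dx":0,"dy":0,"dz":0,"rx":0,"ry":0,"rz":0,"hand":0},{"dx":0,"dy":0,"dz":0,"rx":0,"ry":0,"rz":0,"hand":-0.4},{"dx":0,"dy":0,"dz":0,"rx":0,"ry":0,"rz":0,"hand":-0.6},{"dx":0,"dy":0,"dz":0,"rx":0,"ry":0,"rz":0,"hand":-0.6},{"dx":0,"dy":0,"dz":0,"rx":0,"ry":0,"rz":0,"hand":-0.6}]'; python3 ft.py 2; python3 look.py w13
```

```text
clock: 31.2
position: [0.4385, 0.1379, 0.222]
tool_rot: [3.142, 0.0, 1.408]
force: [0.3, -0.6, -0.7]
grip_width: 0.0682
t 31.3 stand-frame F x,y,z [ 0.65 -0.09 -0.15] M x,y,z [ 0.033 -0.007 -0.01 ] TCP stand mm [-240.7  232.9  222. ] rot [ 3.1416 -0.      1.4077] w 68.8
31.3 [0.4384 0.1379 0.222 ] [ 3.1416 -0.      1.4077] [ 1.12 -0.27  0.08] [ 0.02  -0.036 -0.014] 0.0687592467783977
[0.45285342 0.2175843  0.36388862] [ 2.81945449e+00 -3.83480457e-04 -1.62309410e-01]
```

View pics/w13.png

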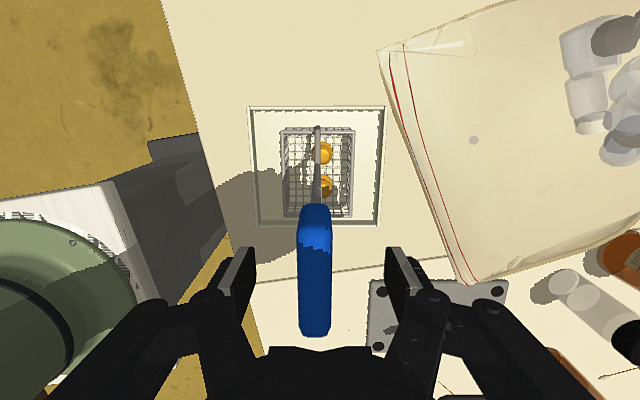

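The basket is free between the open fingers (grip at 240–335 rows, cols 300–330), standing inside the tray with both knobs in it (rows 153 and 185). Rising straight up.

```bash
python3 -m inch '[{"dx":0,"dy":0,"dz":-5,"rx":0,"ry":0,"rz":0,"hand":-0.6},{"dx":0,"dy":0,"dz":-10,"rx":0,"ry":0,"rz":0,"hand":-0.6},{"dx":0,"dy":0,"dz":-20,"rx":0,"ry":0,"rz":0,"hand":-0.6},{"dx":0,"dy":0,"dz":-25,"rx":0,"ry":0,"rz":0,"hand":-0.6},{"dx":0,"dy":0,"dz":-25,"rx":0,"ry":0,"rz":0,"hand":-0.6},{"dx":0,"dy":0,"dz":-25,"rx":0,"ry":0,"rz":0,"hand":-0.6},{"dx":0,"dy":0,"dz":-10,"rx":0,"ry":0,"rz":0,"hand":-0.6},{"dx":0,"dy":0,"dz":0,"rx":0,"ry":0,"rz":0,"hand":-0.6},{"dx":0,"dy":0,"dz":0,"rx":0,"ry":0,"rz":0,"hand":-0.6}]'; python3 look.py w14; python3 - <<'E'
from h import *
p,d=bot.grab_frame('scene'); save('scene14.png',p)
p=cv2.imread('pics/scene14.png')[110:310,200:440]; cv2.imwrite('pics/scene14c.png',cv2.resize(p,None,fx=2.9,fy=2.9,interpolation=cv2.INTER_CUBIC))
z=np.load('w14.npz'); c=dict(origin=z['o'],orientation=z['r'],cx=319.566,cy=196.311); f=291.0952
D=z['d']; p=z['p'];v,u=np.mgrid[0:400,0:640]
pts=np.stack([(u-c['cx'])/f*D,(v-c['cy'])/f*D,D],-1)@rot(c['orientation']).T+c['origin']
hsv=cv2.cvtColor(p,cv2.COLOR_RGB2HSV)
m=(hsv[...,0]>100)&(hsv[...,0]<128)&(hsv[...,1]>150)&(hsv[...,2]>40)&(u>270)&(u<370)
q=pts[m&(D>0)]; t=q[abs(q[:,2]-.254)<.006]; print('grip top (expect z .254)',len(t),np.median(t,0),cv2.minAreaRect((t[:,:2]*1000).astype(np.float32)))
cf=np.polyfit(t[:,1],t[:,2],1); print('slope along y',cf[0])
E
```

```text
clock: 32.25
position: [0.4382, 0.1378, 0.3415]
tool_rot: [-3.141, 0.0, 1.408]
force: [0.8, -0.3, 0.3]
grip_width: 0.0687
32.25 [0.4382 0.1378 0.3415] [-3.1412e+00  3.0000e-04  1.4078e+00] [ 0.81 -0.27  0.3 ] [ 0.013 -0.022 -0.092] 0.06871383595857262
[0.45263553 0.21754353 0.48336328] [ 2.81919712e+00  5.12108952e-05 -1.62219711e-01]
grip top (expect z .254) 1134 [0.43797666 0.14253474 0.25269202] ((437.72052001953125, 139.8037872314453), (56.386531829833984, 15.232722282409668), 81.01927185058594)
slope along y -0.016462239131663368
```

View pics/w14.png

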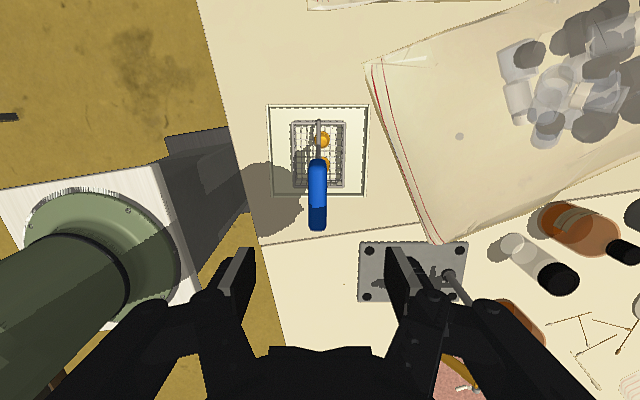

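View pics/scene14c.png

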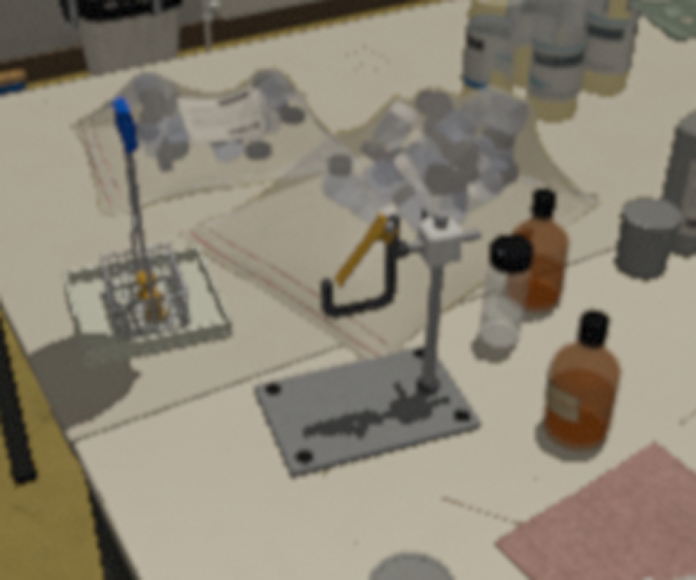

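The basket stands upright in the tray with both knobs in it. The keeper has closed again, and the bottle, vial and tub have not moved. Handing in.

```bash
python3 -c "
from workcell import bot
print(bot.job_done())"
```

```text
the job is handed in; nothing more can be done
None
```

The basket is off the hook and standing upright in the drying tray with both brass knobs in it. The gripper is open and clear above it. I handed the job in at about 32 s.

- **Off the hook:** I lifted the basket about 2.5 mm to take its weight (about 2.2 N). I then pushed it towards the post until the keeper reached its dead stop. The push rose to about 10 N there, over the 5 to 8 N range but under the 12 N limit, so I backed it off. I held it at 5.6 to 7.2 N until the lower crossbar was past the keeper. From there the lower crossbar held the keeper open, and the basket went out over the tip without any jump in force.
- **Set-down harder than intended:** the basket first touched the tray at about 8 N. My next small step, sent before I had read that force, pressed it down with about 25 N. I backed off to about 2 N before opening the fingers, but that moment was not as gentle as asked.
- **Last checks:**
  - The top of the grip sits within 2 mm of its expected height and is level to about 1°, and the basket lies clear inside the tray walls.
  - Both knobs are in the basket, and the keeper has closed again.
  - The bottle, vial and tub show no sign of having moved.
- **Disagreement:** the fixed cameras placed the tray about 12 mm away from where the wrist camera did. I used the wrist camera, whose views agreed with each other, and the basket landed centred in the tray.

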